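# Fit the tube rotor into the bench rotator

## Robot

A 6-joint arm with a two-finger parallel gripper is mounted at the origin on the work surface. World frame = base frame: x ahead of the robot, y to its left, z up, the work surface at z = 0. Lengths are in mm, angles in degrees, forces in N, time in s.
With the tool pointing down it reaches from about 300 to 850 mm from the base axis. Payload 4.2 kg.
Tool frame: the origin (TCP) lies midway between the tips of the shut fingers; the grasp point (between the pads) lies 19 mm behind it (env.grip_point_offset is the z of the grasp point in the tool frame, in mm); z points along the fingers, x is the direction in which the jaws open and shut, and the axes are right-handed (so a half turn about z gives the same grasp; the last joint's range is limited). The gripper opens to 91 mm and grips with 3 to 60 N. Pads are 32 mm wide; open, the fingers measure 118 mm over their backs; the gripper's body (76 mm by 178 mm) begins 60 mm behind the grasp point.
Start: joints at [-76.948, 18.312, 89.639, -0, 72.044, -1.146], TCP at [141.034, -557.452, 213.976] pointing down, gripper open.
Joint ranges: [-177.97, 177.97], [-48.28, 115.42], [12.27, 149.76], [-77.06, 257.06], [2.81, 150.46], [-146.56, 146.56]. Speed limits (degrees/s): [147.25, 147.25, 180, 180, 180, 180].

## Interface

Orientations are given as [roll, pitch, yaw] about the fixed x, y, z axes, in that order (R = Rz(yaw) Ry(pitch) Rx(roll)).
In Python, from workcell import env gives the robot as it stands. The module is installed in compiled form; this text tells all that it offers.
- The arm moves only by the tool drive_tool, never from a script. Its argument "series" is a list of rows, each a list of 3 entries, a list of its own where there are three numbers: the closure, from 0 (fully open) to 1 (shut), then the shift along the tool's x, y, z in mm, then the turn, a rotation vector about the tool's x, y, z in rad. In form: [[gripper, [dx, dy, dz], [rx, ry, rz]], ...]. A call has exactly 5 rows; each row is the pose to reach, as a shift and turn from the pose commanded when the call began, along the tool's axes at that moment; what a row does not reach only later rows make up. A row lasts 1/10 s, in which the tool goes at most 50 mm and 8.59 degrees, less where a joint would pass 70% of its speed; a pose out of reach is approached as far as the arm can. A call with a gripper value outside its range is refused whole. The fingers move at their own pace and stop on an object; "squeeze" is the grip in N (left out, the last holds). Time passes only in rows, so rows that repeat a pose let the fingers close, or fill a call up. It gives the time, the measured TCP pose, the force and the opening at its end, in the units of the state.
- env.state(): the state, without advancing time (a new reading comes with each control period).
- env.grab_frame(name): name is "side" or "top"; returns a dict with "image" (480x640x3 uint8, red, green, blue), "K" (3x3 intrinsics, pixels), "k1" (the pictures are not rectified: a ray, as slopes to the right and down, at radius r is drawn at 1 + k1 r^2 times it, then the intrinsics apply), "origin" and "orientation" of the camera in the world. Camera axes: x right, y down, z forward; pixel columns grow to the right and rows downward; lengths in mm; the calibration is good to about 2 mm. A picture is of the moment at which its call begins. There is no depth.
- env.job_done(): hands the job in, once; it reports no verdict.
The state is a dict: "time_s": time; "qpos": joint angles; "qvel": joint speeds; "effort": joint torques, N m; "ee_pos": TCP position; "ee_rot": TCP orientation; "force": force on the tool from outside, world axes, zero at the start; "torque": the same for the moment, N m; "gripper_width": finger opening in mm.
Only numpy, scipy, OpenCV 4.12 (cv2) and the standard library are available. Lean on these libraries where they do the work, as an engineer would, in place of code of your own. Each camera call takes 0.05 s, during which the arm holds its last target.

## Task

Open the tube rotator: lift its amber hatch out of the recess by the black handle, slide it sideways along its channels until the opening is completely clear, and leave it lying flat there. Then take the blue rotor from its stand and lower it gently through the opening until both axle ends bottom evenly in the two open slots, and only then let go, so that it rests there ready for its tubes. Do not disturb the tube rack, the jar or the timer.

Things in the scene. Friction and masses are not known exactly. Their poses are not given: they have to be found in the camera images.
- machine: White bench-top tube rotator, fixed, 378 mm wide (y), 220 deep (x), 207 high. Origin on the bench, 92 mm straight below seat; x away from the operator, y left, z up. Its face rises away from the operator at 30 degrees, so it looks up and towards the operator (-x). The chamber opens in it at y = 0; the drive compartment is to the right (-y).
- seat (a point): Where the middle of the rotor's axle must lie. z: square out of the sloping face (30 degrees from vertical, towards the operator); x up the slope; y left, along the axle. Two steel posts, 50 to 62 mm either side along y, have open slots 13 mm wide along z. A 10 mm axle bottoms here (or up to 1.5 mm down the slope). Straight slots start 14 mm out along z, flared mouths (25 mm wide) 23 mm out.
- opening (a point): Centre of the chamber's opening, in the plane of the hatch seat, 68 mm from seat along z; same axes. Opening 140 mm along x, 152 mm along y, rim 10 mm thick. The hatch seat is a recess 6 mm deep. Aluminium channel rails run along y below and above it (inner faces at x = -80 and +83 mm), up to 20 mm above the seat, and on past the deck.
- deck (a point): On the flat grey parking deck to the right of the opening, in the same slope and between the same rails: where the middle of the hatch's underside comes when parked (175 mm from opening along -y and 6 mm higher along z). Axes as seat. An end stop lets the hatch go at most 17 mm further; it may stop up to 10 mm short of here.
- guard (a point): Middle of the top edge of the fixed clear splash guard (190 mm wide along y, 152 mm long, 12 mm thick aluminium frame), which stands square to the face 100 mm up the slope from the opening's centre and leans out over the opening. Axes as seat. A tool pointing straight down cannot lower the rotor under it: tilt the tool about as the face, fingers pointing down and away from the operator.
- hatch_plate (a point): Centre of the loose amber hatch's plate, 160 mm up the slope x 166 mm wide (y) x 6 mm, 0.25 kg. It starts in the recess over the opening, its centre 3 mm above opening; it must rise over 6 mm square to the face to come out, then slides to the right (-y) between the rails with 3 mm play. The point's own axes are level: x, y as the machine's, z up.
- hatch_handle (a point): Centre of the hatch's black handle bar: 12 mm wide (y), 12 mm thick, 90 mm long up the slope, on two feet; 29 mm above the plate's centre square to the face, 20 mm free under the bar. Axes level, as hatch_plate.
- hatch: The same loose hatch (plate and handle); origin at the middle of the plate's underside, axes level, as hatch_plate.
- rotor_center (a point): Centre of the loose rotor: blue disc 116 mm in diameter, 16 mm thick, in the middle of a steel axle 10 mm in diameter, 132 mm long. y is the axle; both ends are alike, either way round will do. Hub 24 mm in diameter, 60 mm long; collars 20 mm in diameter end 46 mm either side of the centre. Pinch the disc's flat faces near the rim, fingers closing along the axle.
- rotor: The same rotor, 0.3 kg; origin at its centre, y along the axle.
- stand: Fixed aluminium stand, base 90 x 150 mm, origin at the centre of its underside. Two posts, 50 to 62 mm either side along y, 36 mm wide, 86 mm high, have open notches 14 mm wide and 11 mm deep that carry the rotor's axle level along y, 80 mm above the bench.
- tube_rack: Bystander: loose orange tube rack 60 x 130 mm, 80 mm high with its capped tubes; origin at the centre of its underside.
- jar: Bystander: loose amber jar, 60 mm in diameter, 75 mm high; origin at the centre of its underside.
- timer: Bystander: loose white bench timer, 44 x 70 mm, 19 mm high; origin at the centre of its underside.

How it is judged:
By the outcome, as a careful person would: the job done as asked, in the order asked, and still so for the second after the job is handed in, with the robot touching nothing.
It also fails if it takes over 70 s, if anything falls off the work surface, if the arm or the gripper's body presses on something with over 40 N, if the wrist force passes 120 N, or if a joint passes its speed limit or range.

## Working session

There is one attempt and no reset: what is moved stays moved. The work goes in short steps, Python scripts to look and compute and a tool call to move; the robot and the scene stay as the last step left them, time stands still between calls to the robot, and variables do not carry over. Pictures are saved under pics/ and viewed, and the job is handed in when it is done.

Besides the shell and the picture viewer there is one more tool, called after "Request:" by a JSON object that holds its "name" and its "arguments", one argument or row to a line. drive_tool: Moves the arm, as the interface text tells. Its arguments: {"type":"object","properties":{"series":{"type":"array","items":{"type":"array"}},"squeeze":{"type":"number"}},"required":["series"]}

```bash
mkdir -p pics; ls
python3 - <<'E'
from workcell import env
import cv2
print(env.state())
print(env.grip_point_offset)
for n in("side","top"):
    f=env.grab_frame(n)
    cv2.imwrite(f"pics/{n}0.png",f["image"][:,:,::-1])
    print(n,f["K"],f["k1"],f["origin"],f["orientation"])
E
```

```text
pics
{'time_s': 0.0, 'qpos': array([-7.69484666e+01,  1.83507232e+01,  8.97065367e+01, -3.39991258e-04,
        7.20439355e+01, -1.14581241e+00]), 'qvel': array([ 0.08710433, -0.04602552, -0.04863025,  0.05941891, -0.07599432,
        0.05281551]), 'effort': array([ 2.32754908e-03, -4.12457907e+01, -2.31973797e+01,  7.27470894e-02,
        4.58024908e-02, -1.36932877e-04]), 'ee_pos': array([ 140.91080236, -556.94141347,  213.12860154]), 'ee_rot': array([-1.79998300e+02,  1.01181729e-01, -7.58025476e+01]), 'force': array([0.55702932, 0.63060815, 0.17274407]), 'torque': array([0.02005693, 0.03363326, 0.02312904]), 'gripper_width': 91.23115841269903}
-18.8
side [[540.90486347   0.         314.56855425]
 [  0.         540.90486347 234.0599028 ]
 [  0.           0.           1.        ]] -0.02761116008032141 [  33.00070418  813.45559652 1096.51451582] [-134.33997266    1.17876234 -147.94954433]
top [[558.08199253   0.         320.085011  ]
 [  0.         558.08199253 235.90649804]
 [  0.           0.           1.        ]] -0.027387468288974818 [ 309.46567913   26.6534952  1221.58454607] [-167.911104      0.2144463   -89.33105845]
```

View pics/side0.png

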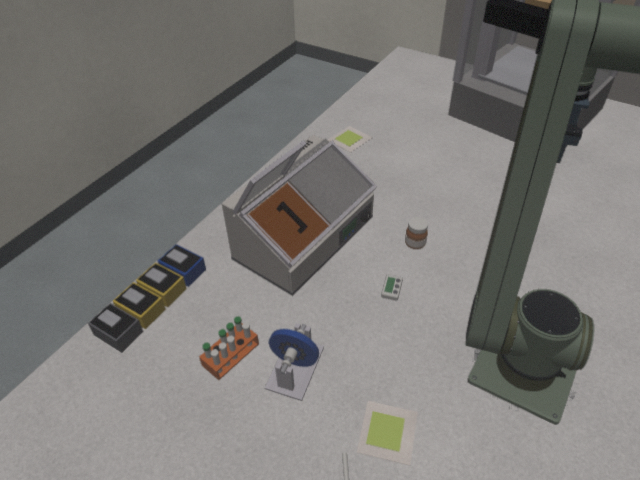

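View pics/top0.png

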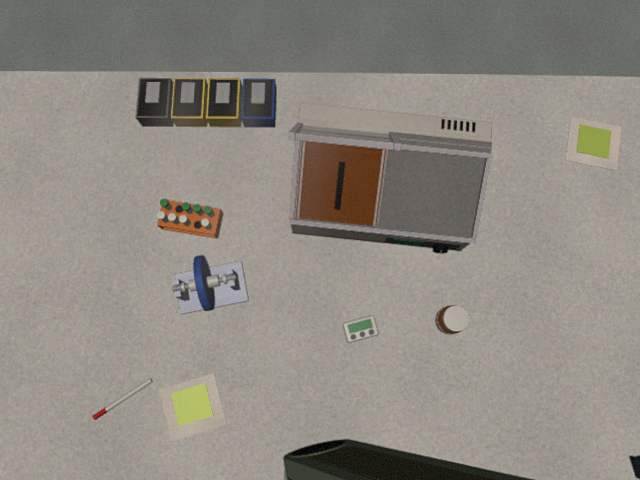

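Both views show everything: in the top view the hatch handle is near (340,185), the rotor near (204,283), and the jar and timer are below the machine. Next I'll enlarge crops.

```bash
cat > h.py <<'E'
import numpy as np, cv2
from scipy.spatial.transform import Rotation as R
from scipy.optimize import least_squares
CAM={'side':dict(K=[540.90486347,314.56855425,234.0599028],k1=-0.02761116,o=[33.00070418,813.45559652,1096.51451582],r=[-134.33997266,1.17876234,-147.94954433]),
'top':dict(K=[558.08199253,320.085011,235.90649804],k1=-0.02738747,o=[309.46567913,26.6534952,1221.58454607],r=[-167.911104,0.2144463,-89.33105845])}
def proj(n,P):
    c=CAM[n];P=np.atleast_2d(P);M=R.from_euler('xyz',c['r'],degrees=True).as_matrix()
    q=(P-np.array(c['o']))@M; s=q[:,:2]/q[:,2:]; r2=(s**2).sum(1,keepdims=True); s=s*(1+c['k1']*r2)
    return s*c['K'][0]+np.array(c['K'][1:])
def ray(n,uv):
    c=CAM[n];d=(np.array(uv,float)-c['K'][1:])/c['K'][0];s=d.copy()
    for _ in range(10): s=d/(1+c['k1']*(s@s))
    M=R.from_euler('xyz',c['r'],degrees=True).as_matrix()
    v=M@np.array([s[0],s[1],1]);return np.array(c['o']),v/np.linalg.norm(v)
def tri(uvs,uvt):
    (o1,d1),(o2,d2)=ray('side',uvs),ray('top',uvt)
    A=np.stack([d1,-d2],1);t=np.linalg.lstsq(A,o2-o1,rcond=None)[0]
    p,q=o1+t[0]*d1,o2+t[1]*d2;return (p+q)/2,np.linalg.norm(p-q)
def onz(n,uv,z):
    o,d=ray(n,uv);return o+d*(z-o[2])/d[2]
def crop(src,dst,x0,y0,w,h,s):
    im=cv2.imread(src)[y0:y0+h,x0:x0+w];im=cv2.resize(im,None,fx=s,fy=s,interpolation=cv2.INTER_CUBIC)
    for x in range((x0+19)//20*20,x0+w,20): cv2.putText(im,str(x),(int((x-x0+.5)*s),10),0,.35,(0,255,255),1);cv2.line(im,(int((x-x0+.5)*s),12),(int((x-x0+.5)*s),18),(0,255,255),1)
    for y in range((y0+19)//20*20,y0+h,20): cv2.putText(im,str(y),(0,int((y-y0+.5)*s)+4),0,.35,(0,255,255),1);cv2.line(im,(26,int((y-y0+.5)*s)),(32,int((y-y0+.5)*s)),(0,255,255),1)
    cv2.imwrite(dst,im)
E
python3 - <<'E'
from h import *
crop('pics/side0.png','pics/s_m.png',215,120,170,180,3.3)
crop('pics/top0.png','pics/t_m.png',280,95,220,160,3.6)
crop('pics/side0.png','pics/s_r.png',255,310,80,100,6)
crop('pics/top0.png','pics/t_r.png',160,245,100,80,7)
E
```

```text
(no output)
```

View pics/s_m.png

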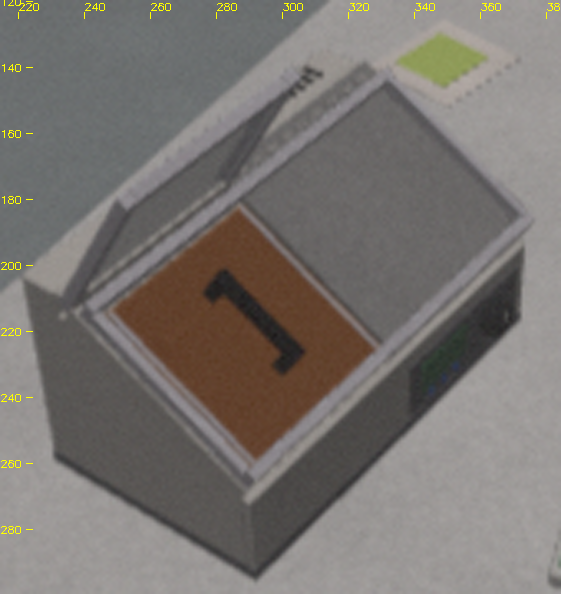

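View pics/t_m.png

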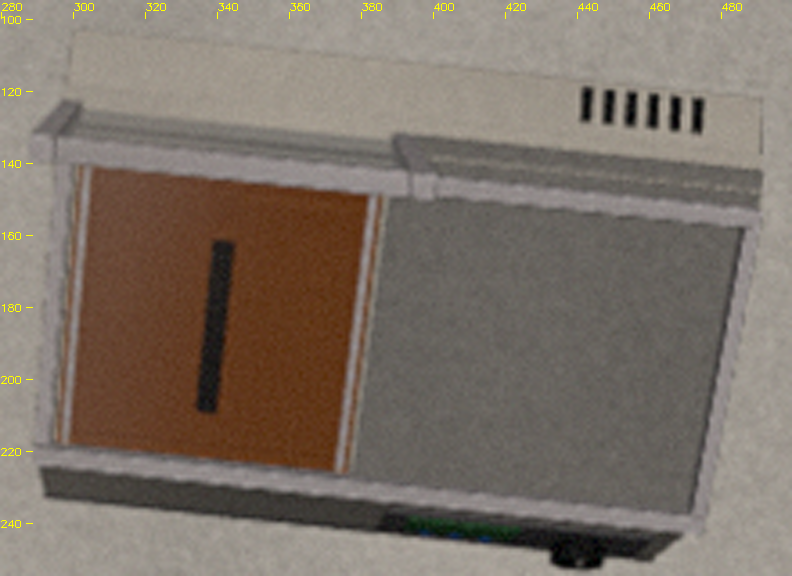

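View pics/s_r.png

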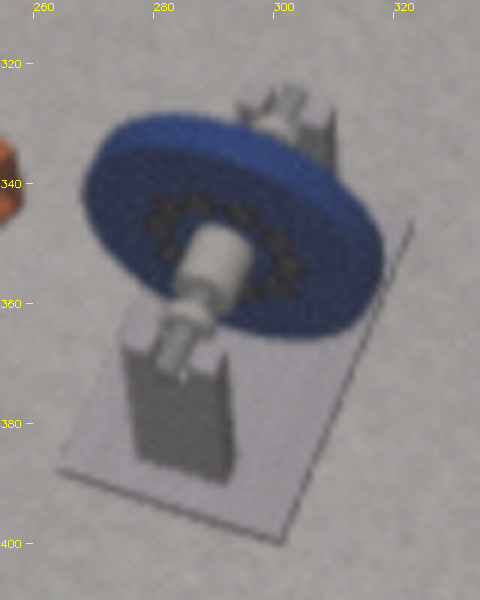

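View pics/t_r.png

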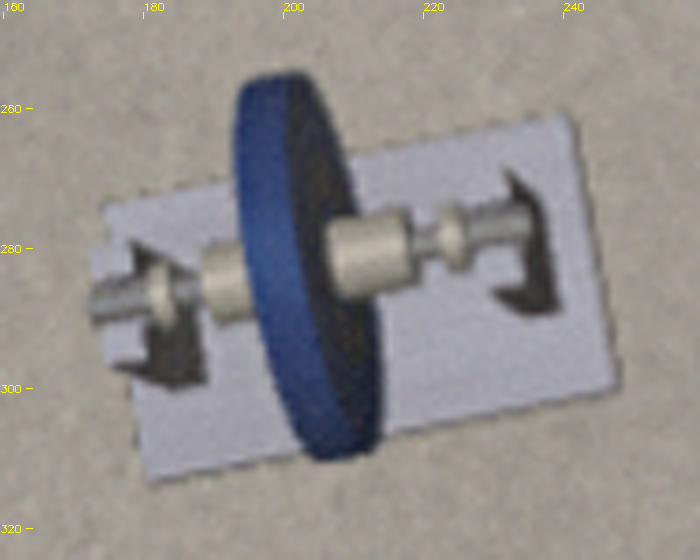

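Run:
```python
from h import *
S=lambda p:(215+p[0]/3.3-.5,120+p[1]/3.3-.5)
T=lambda p:(280+p[0]/3.6-.5,95+p[1]/3.6-.5)
print('handle c',tri(S((262,312)),T((215,327))))
print('h up',tri(S((228,276)),T((223,241))))
print('h lo',tri(S((296,350)),T((206,412))))
print('base corners side',onz('side',S((55,457)),0),onz('side',S((257,578)),0))
print('base fl top',onz('top',T((45,495)),0))
print('rail lo left', tri(S((248,483)),T((42,448))))
print('stop lo right', tri(S((532,218)),T((700,522))))
print('guard tops', [tri(S(a),T(b)) for a,b in [((125,203),(38,135)),((290,80),(400,140))]])
S2=lambda p:(255+p[0]/6-.5,310+p[1]/6-.5)
T2=lambda p:(160+p[0]/7-.5,245+p[1]/7-.5)
print('stand corners side',[onz('side',S2(p),3) for p in [(62,468),(282,543),(413,222)]])
print('stand corners top',[onz('top',T2(p),3) for p in [(148,482),(620,388),(575,112),(105,200)]])
print('axle ends', tri(S2((172,360)),T2((100,302))), tri(S2((292,98)),T2((530,222))))
```

```text
handle c (array([630.6390585 ,  -3.60347487, 182.54127937]), np.float64(4.377957387269759))
h up (array([669.02752538,  -8.57314574, 200.08701394]), np.float64(12.831845128710512))
h lo (array([592.11790161,   2.01281721, 164.20264669]), np.float64(3.952310093259278))
base corners side [796.85261548  74.4459245    0.        ] [577.4616324   95.37056099   0.        ]
base fl top [579.3073199   97.36218244   0.        ]
rail lo left (array([582.04452947,  93.07707606, 107.08114225]), np.float64(2.247533918463811))
stop lo right (array([ 538.54197514, -277.80931549,  120.30422578]), np.float64(5.62789065774146))
guard tops [(array([677.48759676,  84.32288909, 330.96406509]), np.float64(5.873385941400873)), (array([664.67348436, -88.40849581, 337.12895183]), np.float64(24.49792575374722))]
stand corners side [array([479.90625528, 353.09748485,   3.        ]), array([392.66067469, 335.78118586,   3.        ]), array([424.24976781, 191.51653822,   3.        ])]
stand corners top [array([394.80007624, 335.57183492,   3.        ]), array([425.80818781, 189.74027972,   3.        ]), array([512.80457077, 207.32499597,   3.        ]), array([482.97385757, 354.74109571,   3.        ])]
axle ends (array([440.00186347, 331.97342731,  83.5415534 ]), np.float64(2.902720173726746)) (array([467.58356454, 208.60377762,  75.1236755 ]), np.float64(0.12859430460220805))
```

```bash
cat >> h.py <<'E'
c30,s30=np.cos(np.pi/6),.5
def fp(x,y,z): # face coords rel. opening -> machine frame
    return np.array([-34+x*c30-z*s30, y, 150.89+x*s30+z*c30])
def toW(p,m):
    return R.from_euler('z',p[2],degrees=True).apply(m)+np.array([p[0],p[1],0])
def wire(src,dst,n,p,segs,box,s,pref=None):
    x0,y0,w,h=box
    im=cv2.imread(src)[y0:y0+h,x0:x0+w];im=cv2.resize(im,None,fx=s,fy=s,interpolation=cv2.INTER_CUBIC)
    for a,b,col in segs:
        q=(proj(n,toW(p,np.array([a,b])))-[x0,y0]+.5)*s
        cv2.line(im,tuple(int(v) for v in q[0]),tuple(int(v) for v in q[1]),col,1,cv2.LINE_AA)
    cv2.imwrite(dst,im)
def loop(pts,col): return [(pts[i],pts[(i+1)%len(pts)],col) for i in range(len(pts))]
E
cat > fit.py <<'E'
from h import *
S=lambda p:(215+p[0]/3.3-.5,120+p[1]/3.3-.5)
T=lambda p:(280+p[0]/3.6-.5,95+p[1]/3.6-.5)
obs=[('top',T((223,241)),fp(45,0,38)),('top',T((206,412)),fp(-45,0,38)),
('side',S((228,276)),fp(45,0,38)),('side',S((296,350)),fp(-45,0,38)),
('side',S((125,203)),fp(100,95,152)),('top',T((38,135)),fp(100,95,152))]
dirv=np.array([219.4,-20.9])
def res(p):
    r=[]
    for n,uv,m in obs: r+=list((proj(n,toW(p,m))[0]-uv))
    r.append((p[2]-np.degrees(np.arctan2(dirv[1],dirv[0])))*2)
    return r
f=least_squares(res,[660,0,-5],loss='soft_l1')
if __name__=='__main__':
    print(f.x);print(np.round(f.fun.reshape(-1)[:-1].reshape(-1,2),2))
    p=f.x
    for nm,m in [('base',[0,0,0]),('seat',[0,0,92]),('opening',fp(0,0,0)),('handle',fp(0,0,32)),('guard',fp(100,0,152))]: print(nm,toW(p,np.array(m,float)).round(1))
    g,b,y=(0,255,0),(255,255,0),(0,255,255)
    segs=loop([fp(45,6,38),fp(45,-6,38),fp(-45,-6,38),fp(-45,6,38)],g)
    segs+=loop([fp(80,83,6),fp(80,-83,6),fp(-80,-83,6),fp(-80,83,6)],b)
    segs+=loop([fp(100,95,152),fp(100,-95,152),fp(100,-95,0),fp(100,95,0)],y)
    segs+=[(fp(-80,83,20),fp(-80,-275,20),g),(fp(83,83,20),fp(83,-275,20),g)]
    wire('pics/side0.png','pics/ws.png','side',p,segs,(215,120,170,180),3.3)
    wire('pics/top0.png','pics/wt.png','top',p,segs,(280,95,220,160),3.6)
E
python3 fit.py
```

```text
[686.12217285  -9.37882742  -5.81618934]
[[ 0.9   0.52]
 [ 0.67 -1.79]
 [-3.72 -2.99]
 [ 0.4   0.22]
 [-0.35  0.44]
 [-1.38  4.04]]
base [686.1  -9.4   0. ]
seat [686.1  -9.4  92. ]
opening [652.3  -5.9 150.9]
handle [636.4  -4.3 178.6]
guard [662.8  -7.  332.5]
```

```bash
python3 -c "
import cv2,numpy as np
a=cv2.imread('pics/ws.png');b=cv2.imread('pics/wt.png');cv2.imwrite('pics/ws2.png',a);print(a.shape,b.shape)"
```

```text
(594, 561, 3) (576, 792, 3)
```

View pics/ws.png

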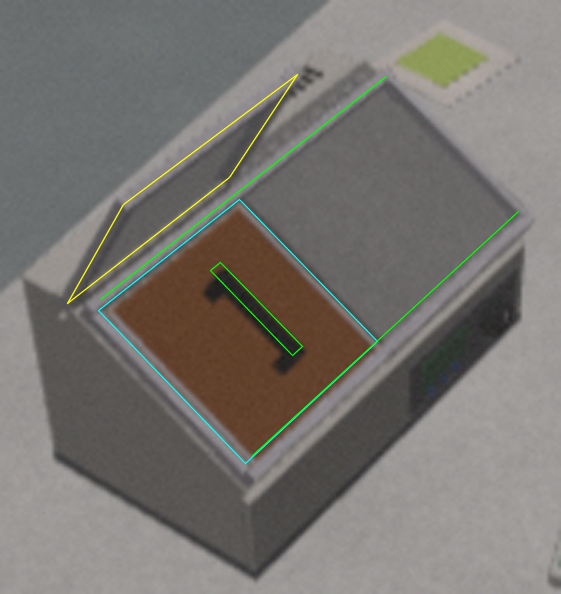

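View pics/wt.png

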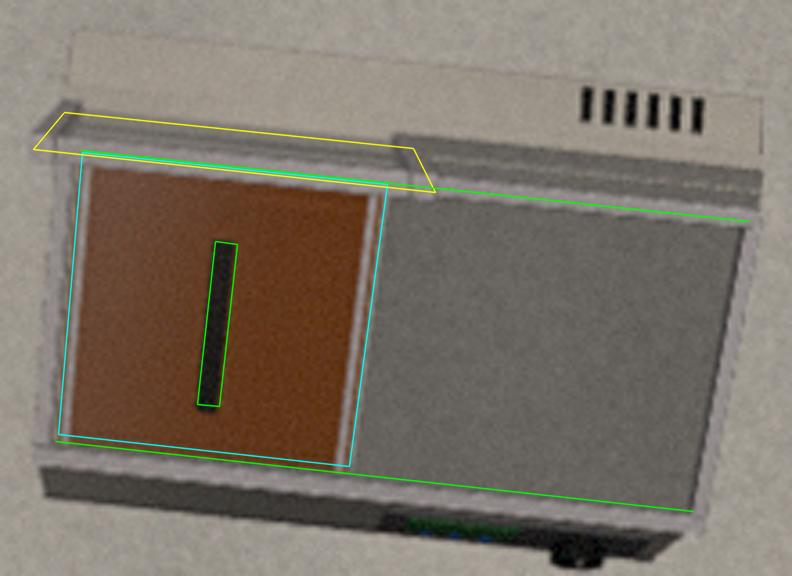

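```bash
python3 - <<'E'
import re
s=open('fit.py').read()
s=s.replace("('top',T((38,135)),fp(100,95,152))]","('top',T((37,152)),fp(100,95,152)),('top',T((436,194)),fp(100,-95,152)),('side',S((297,77)),fp(100,-95,152)),('top',T((75,443)),fp(-80,81,20)),('top',T((690,514)),fp(-80,-272,20))]")
s=s.replace("S((228,276))","S((224,272))").replace("S((296,350))","S((297,352))")
open('fit.py','w').write(s)
E
python3 fit.py
```

```text
[684.90548872  -9.62977837  -5.73048196]
[[ 1.04  1.13]
 [ 0.87 -1.18]
 [-2.05 -1.68]
 [ 0.6  -0.31]
 [ 0.21  0.57]
 [-0.96  0.08]
 [-0.03  0.09]
 [ 0.54 -0.59]
 [-4.21  0.31]
 [-0.23 -0.47]]
base [684.9  -9.6   0. ]
seat [684.9  -9.6  92. ]
opening [651.1  -6.2 150.9]
handle [635.2  -4.6 178.6]
guard [661.6  -7.3 332.5]
```

View pics/wt.png

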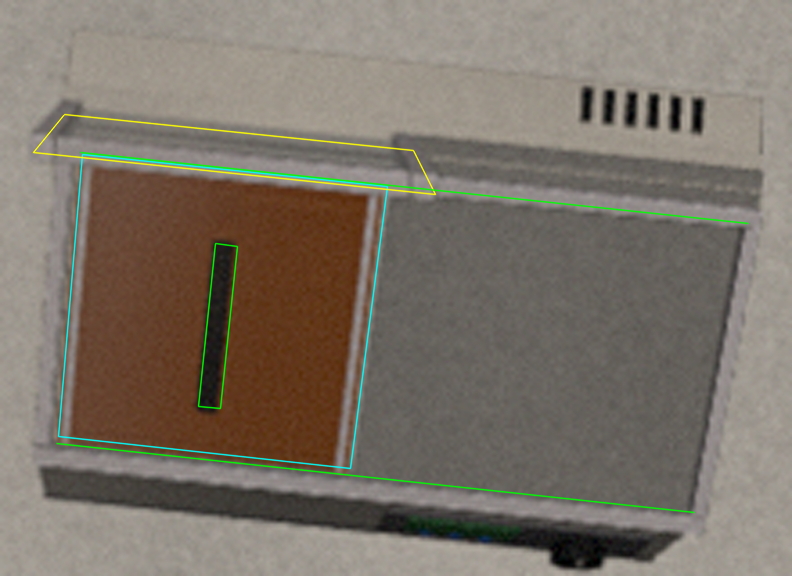

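View pics/ws.png

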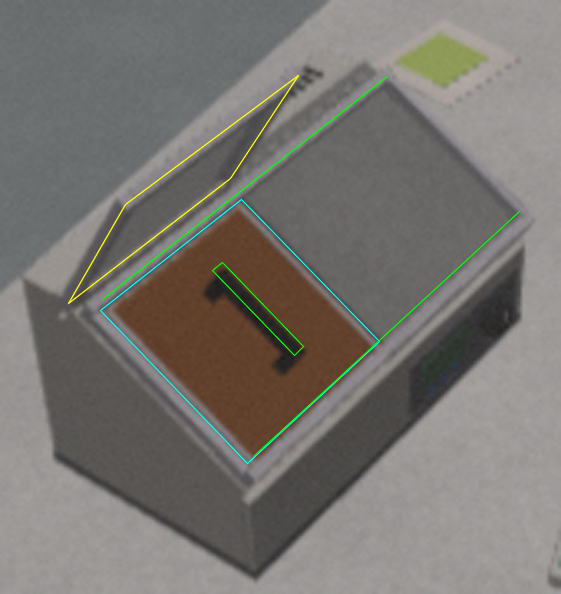

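```bash
cat > nx.py <<'E'
# usage: from nx import *; state of commanded pose kept in cmd.json
from h import *
import json,os
MP=np.array([684.5,-8.8,-5.7])   # machine x,y,yaw
SP=np.array([453.4,271.7,12.0])  # stand x,y,yaw
def load():
    d=json.load(open('cmd.json'));return np.array(d['p']),R.from_quat(d['q'])
def save(p,r): json.dump(dict(p=list(map(float,p)),q=list(map(float,r.as_quat()))),open('cmd.json','w'))
def sent(row):  # row=[dx,dy,dz],[rx,ry,rz] last row sent
    p,r=load();save(p+r.apply(row[0]),r*R.from_rotvec(row[1]))
def mrot(): # tool orientation square to face, x_tool=-y machine
    M=np.array([[0,-1,0],[-c30,0,-s30],[s30,0,-c30]]).T  # columns x,y,z
    return R.from_euler('z',MP[2],degrees=True)*R.from_matrix(M)
def srot(t): # x_tool=-y stand, tilted t deg like face in stand frame
    t=np.radians(t);c,s=np.cos(t),np.sin(t)
    return R.from_euler('z',SP[2],degrees=True)*R.from_matrix(np.array([[0,-1,0],[-c,0,-s],[s,0,-c]]).T)
def grasp_tcp(pt,rot,up=0): # tcp so that grasp point is at pt, backed off 'up' along tool z
    return np.asarray(pt)+rot.apply([0,0,18.8-up])
def F(x,y,z): return toW(MP,fp(x,y,z))
def goto(P,r,vmax=45,amax=8.0,rows=None):
    p0,r0=load();P=np.array(P,float)
    d=r0.inv().apply(P-p0);w=(r0.inv()*r).as_rotvec()
    n=max(int(np.ceil(np.linalg.norm(d)/vmax)),int(np.ceil(np.degrees(np.linalg.norm(w))/amax)),1)
    if rows:n=max(n,rows)
    print('dist',np.linalg.norm(d).round(1),'ang',np.degrees(np.linalg.norm(w)).round(1),'rows needed',n)
    for i in range(1,6):
        f=min(i/n,1);print([(d*f).round(1).tolist(),(w*f).round(4).tolist()])
def tgt(P,r):
    s=np.array(P).round(1);print('target',s,r.as_euler('xyz',degrees=True).round(1))
E
python3 - <<'E'
from nx import *
save([141.034,-557.452,213.976],R.from_euler('xyz',[180,0,-75.802],degrees=True))
r=mrot();P=grasp_tcp(F(0,0,32),r,100);tgt(P,r);goto(P,r)
print(r.as_matrix().round(3))
print(onz('top',(455,312),75),onz('top',(361,329),19))
E
```

```text
target [5.943e+02 2.000e-01 2.489e+02] [-150.    -0.   -95.7]
dist 719.5 ang 35.9 rows needed 16
[[-26.8, -36.0, -2.2], [0.0324, 0.0057, 0.0212]]
[[-53.7, -72.0, -4.4], [0.0648, 0.0114, 0.0424]]
[[-80.5, -108.0, -6.6], [0.0972, 0.017, 0.0636]]
[[-107.4, -144.1, -8.7], [0.1296, 0.0227, 0.0848]]
[[-134.2, -180.1, -10.9], [0.162, 0.0284, 0.106]]
[[-0.099 -0.862  0.498]
 [-0.995  0.086 -0.05 ]
 [ 0.    -0.5   -0.866]]
[ 398.93133413 -243.77966108   75.        ] [365.23382828 -55.30925771  19.        ]
```

Request:
{"name": "drive_tool", "arguments": {
  "series": [
    [0, [-27, -36, -4], [0.0324, 0.0057, 0.0212]],
    [0, [-54, -72, -8], [0.0648, 0.0114, 0.0424]],
    [0, [-80, -108, -12], [0.0972, 0.017, 0.0636]],
    [0, [-107, -144, -16], [0.1296, 0.0227, 0.0848]],
    [0, [-134, -180, -20], [0.162, 0.0284, 0.106]]
  ]
}}

```text
time_s: 0.6
ee_pos: [283.4, -381.8, 233.8]
ee_rot: [-170.6, -1.1, -82.1]
force: [-0.8, 0.0, 0.4]
gripper_width: 91.3
```

Run:
```python
from nx import *
sent([[-134,-180,-20],[0.162,0.0284,0.106]]);print(load()[0],load()[1].as_euler('xyz',degrees=True))
r=mrot();P=grasp_tcp(F(0,0,32),r,100);goto(P,r,rows=10)
```

```text
[ 282.66904906 -383.39593755  233.976     ] [-170.64796188   -1.12653526  -81.98121897]
dist 494.5 ang 24.7 rows needed 11
[[-30.5, -32.8, 3.4], [0.0324, 0.0057, 0.0212]]
[[-61.1, -65.6, 6.8], [0.0648, 0.0114, 0.0424]]
[[-91.6, -98.4, 10.2], [0.0972, 0.0171, 0.0636]]
[[-122.2, -131.2, 13.7], [0.1296, 0.0227, 0.0848]]
[[-152.7, -164.0, 17.1], [0.1619, 0.0284, 0.106]]
```

Request:
{"name": "drive_tool", "arguments": {
  "series": [
    [0, [-30, -33, 1], [0.0324, 0.0057, 0.0212]],
    [0, [-61, -66, 2], [0.0648, 0.0114, 0.0424]],
    [0, [-92, -99, 3], [0.0972, 0.0171, 0.0636]],
    [0, [-122, -131, 4], [0.1296, 0.0227, 0.0848]],
    [0, [-153, -164, 5], [0.162, 0.0284, 0.106]]
  ]
}}

```text
time_s: 1.1
ee_pos: [422.8, -207.3, 252.7]
ee_rot: [-161.2, -1.2, -88.3]
force: [0.9, -1.1, -0.6]
gripper_width: 91.2
```

Run:
```python
from nx import *
sent([[-153,-164,5],[0.162,0.0284,0.106]]);print(load()[0],load()[1].as_euler('xyz',degrees=True))
r=mrot();P=grasp_tcp(F(0,0,32),r,100);goto(P,r,vmax=55)
```

```text
[ 422.3130096  -208.81152633  252.68021463] [-161.22748087   -1.22928071  -88.26238507]
dist 270.7 ang 13.5 rows needed 5
[[-40.7, -33.8, 11.4], [0.0389, 0.0068, 0.0255]]
[[-81.5, -67.6, 22.7], [0.0777, 0.0137, 0.0509]]
[[-122.2, -101.4, 34.1], [0.1166, 0.0205, 0.0764]]
[[-163.0, -135.2, 45.4], [0.1554, 0.0273, 0.1018]]
[[-203.7, -169.0, 56.8], [0.1943, 0.0341, 0.1273]]
```

Request:
{"name": "drive_tool", "arguments": {
  "series": [
    [0, [-36, -30, 10], [0.0345, 0.006, 0.0226]],
    [0, [-72, -60, 20], [0.069, 0.012, 0.0452]],
    [0, [-108, -90, 30], [0.1035, 0.018, 0.068]],
    [0, [-144, -120, 40], [0.138, 0.0242, 0.0904]],
    [0, [-180, -150, 50], [0.172, 0.03, 0.113]]
  ]
}}

```text
time_s: 1.6
ee_pos: [575.5, -22.2, 249.5]
ee_rot: [-151.2, -0.2, -94.9]
force: [0.8, -1.9, -0.8]
gripper_width: 91.0
```

Run:
```python
from nx import *
sent([[-180,-150,50],[0.172,0.03,0.113]])
r=mrot();P=grasp_tcp(F(0,0,32),r,60);goto(P,r,rows=3)
```

```text
dist 57.5 ang 1.5 rows needed 3
[[-8.6, -5.2, 16.3], [0.0074, 0.0014, 0.0048]]
[[-17.1, -10.5, 32.6], [0.0149, 0.0027, 0.0095]]
[[-25.7, -15.7, 49.0], [0.0223, 0.0041, 0.0143]]
[[-25.7, -15.7, 49.0], [0.0223, 0.0041, 0.0143]]
[[-25.7, -15.7, 49.0], [0.0223, 0.0041, 0.0143]]
```

Request:
{"name": "drive_tool", "arguments": {
  "series": [
    [0, [-8.6, -5.2, 16.3], [0.0074, 0.0014, 0.0048]],
    [0, [-17.1, -10.5, 32.6], [0.0149, 0.0027, 0.0095]],
    [0, [-25.7, -15.7, 49], [0.0223, 0.0041, 0.0143]],
    [0, [-25.7, -15.7, 49], [0.0223, 0.0041, 0.0143]],
    [0, [-25.7, -15.7, 49], [0.0223, 0.0041, 0.0143]]
  ]
}}

```text
time_s: 2.1
ee_pos: [613.7, -1.8, 213.7]
ee_rot: [-150.1, -0.0, -95.7]
force: [-0.1, 0.1, 0.4]
gripper_width: 91.4
```

Run:
```python
from nx import *
from workcell import env
sent([[-25.7,-15.7,49],[0.0223,0.0041,0.0143]])
s=env.state();p,r=load();print(p,r.as_euler('xyz',degrees=True),s['ee_pos'],s['ee_rot'],s['qpos'].round(1))
for n in("side","top"):
    cv2.imwrite(f"pics/{n}1.png",env.grab_frame(n)["image"][:,:,::-1])
crop('pics/side1.png','pics/s1.png',215,80,200,200,3)
crop('pics/top1.png','pics/t1.png',280,95,220,160,3.6)
# draw expected fingertips etc. on side
```

```text
[614.2471481   -1.80479963 214.23541072] [-1.49999969e+02  1.43903890e-03 -9.57023348e+01] [613.72644782  -1.8121664  213.67523593] [-1.50095412e+02 -2.41977130e-02 -9.56758121e+01] [  0.4   9.  109.4  -5.8  32.  100.2]
```

View pics/s1.png

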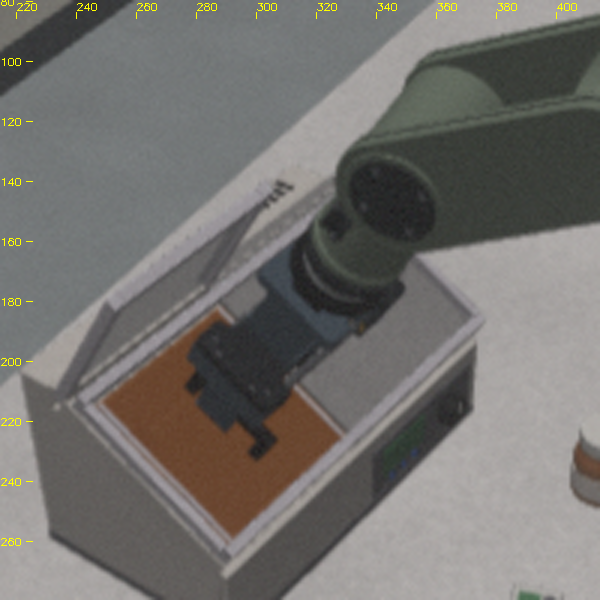

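View pics/t1.png

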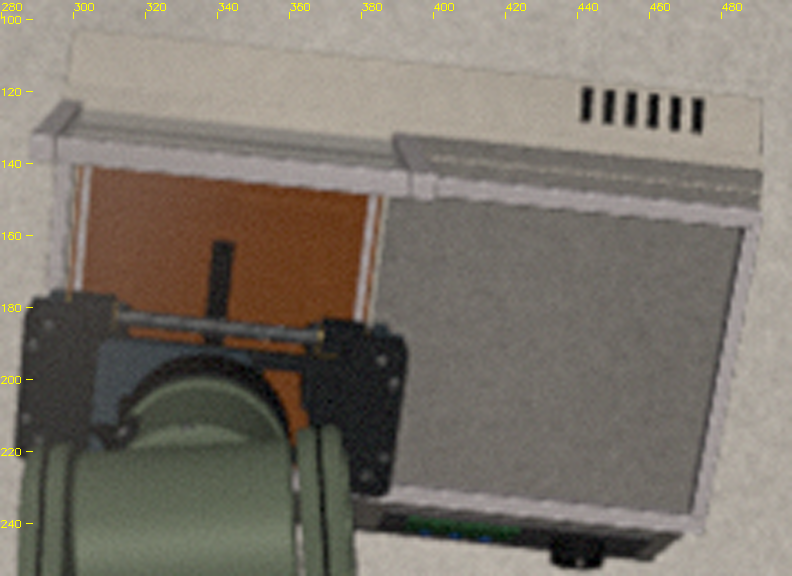

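The gripper straddles the handle and sits well clear of the guard. Next I'll descend along the tool's z.

Request:
{"name": "drive_tool", "arguments": {
  "series": [
    [0, [0, 0, 20], [0, 0, 0]],
    [0, [0, 0, 40], [0, 0, 0]],
    [0, [0, 0, 52], [0, 0, 0]],
    [0, [0, 0, 58], [0, 0, 0]],
    [0, [0, 0, 58], [0, 0, 0]]
  ],
  "squeeze": 30
}}

```text
time_s: 2.7
ee_pos: [643.0, -5.0, 163.6]
ee_rot: [-150.0, -0.0, -95.7]
force: [1.1, -0.9, -0.7]
gripper_width: 91.0
```

Request:
{"name": "drive_tool", "arguments": {
  "series": [
    [0.8, [0, 0, 0], [0, 0, 0]],
    [0.9, [0, 0, 0], [0, 0, 0]],
    [1, [0, 0, 0], [0, 0, 0]],
    [1, [0, 0, 0], [0, 0, 0]],
    [1, [0, 0, 0], [0, 0, 0]]
  ],
  "squeeze": 30
}}

```text
time_s: 3.2
ee_pos: [643.1, -4.6, 164.3]
ee_rot: [-150.0, -0.0, -95.7]
force: [-0.8, -0.7, 0.2]
gripper_width: 54.6
```

Run:
```python
from nx import *
from workcell import env
sent([[0,0,58],[0,0,0]])
s=env.state();p,r=load();print(p,s['ee_pos'],s['ee_rot'],s['force'],s['torque'],s['gripper_width'])
```

```text
[643.10379456  -4.68499565 164.00595297] [643.14054028  -4.62506929 164.28141359] [-1.49971254e+02 -2.81632625e-03 -9.56941579e+01] [-0.78959606 -0.66863384  0.16740231] [ 0.09118538  0.32599867 -0.00442179] 54.55284827360974
```

Request:
{"name": "drive_tool", "arguments": {
  "series": [
    [1, [0, 0, 0], [0, 0, 0]],
    [1, [0, 0, 0], [0, 0, 0]],
    [1, [0, 0, 0], [0, 0, 0]],
    [1, [0, 0, 0], [0, 0, 0]],
    [1, [0, 0, 0], [0, 0, 0]]
  ]
}}

```text
time_s: 3.7
ee_pos: [643.1, -4.7, 163.9]
ee_rot: [-150.0, -0.0, -95.7]
force: [0.2, 1.0, 0.3]
gripper_width: 14.0
```

Request:
{"name": "drive_tool", "arguments": {
  "series": [
    [1, [0, 0, 0], [0, 0, 0]],
    [1, [0, 0, 0], [0, 0, 0]],
    [1, [0, 0, 0], [0, 0, 0]],
    [1, [0, 0, 0], [0, 0, 0]],
    [1, [0, 0, 0], [0, 0, 0]]
  ]
}}

```text
time_s: 4.2
ee_pos: [643.1, -4.6, 163.9]
ee_rot: [-150.0, -0.0, -95.7]
force: [-0.5, 1.6, -1.2]
gripper_width: 11.9
```

Request:
{"name": "drive_tool", "arguments": {
  "series": [
    [1, [0, 0, -2], [0, 0, 0]],
    [1, [0, 0, -4], [0, 0, 0]],
    [1, [0, 0, -6], [0, 0, 0]],
    [1, [0, 0, -8], [0, 0, 0]],
    [1, [0, 0, -10], [0, 0, 0]]
  ]
}}

```text
time_s: 4.7
ee_pos: [638.0, -4.2, 172.8]
ee_rot: [-150.0, -0.0, -95.7]
force: [1.5, -0.4, -2.5]
gripper_width: 11.9
```

Run:
```python
from nx import *
from workcell import env
sent([[0,0,-10],[0,0,0]])
s=env.state();p,r=load();print(p,s['ee_pos'],s['ee_rot'],s['force'],s['torque'],s['gripper_width'])
for n in("side","top"):
    cv2.imwrite(f"pics/{n}2.png",env.grab_frame(n)["image"][:,:,::-1])
crop('pics/side2.png','pics/s2.png',215,80,200,200,3)
crop('pics/top2.png','pics/t2.png',280,95,220,160,3.6)
```

```text
[638.12851069  -4.18841013 172.66620431] [638.0199905   -4.24484244 172.77401807] [-1.49998494e+02 -7.71862301e-03 -9.57032412e+01] [ 1.45106473 -0.41697379 -2.45837158] [0.03264753 0.13404965 0.15022748] 11.87885953071456
```

View pics/s2.png

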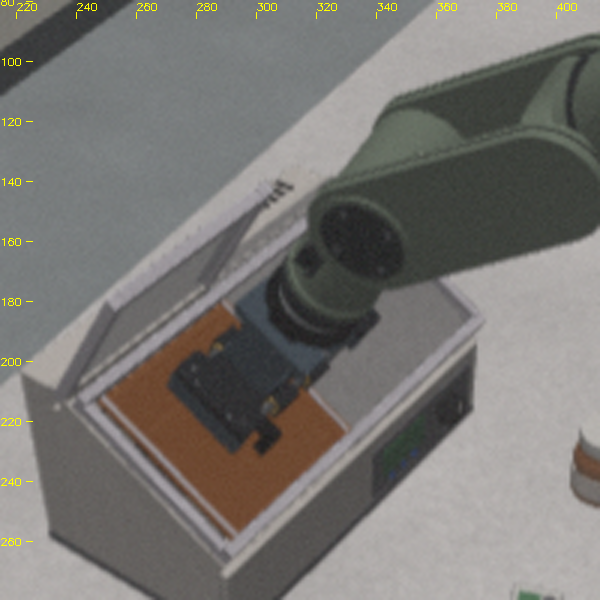

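View pics/t2.png

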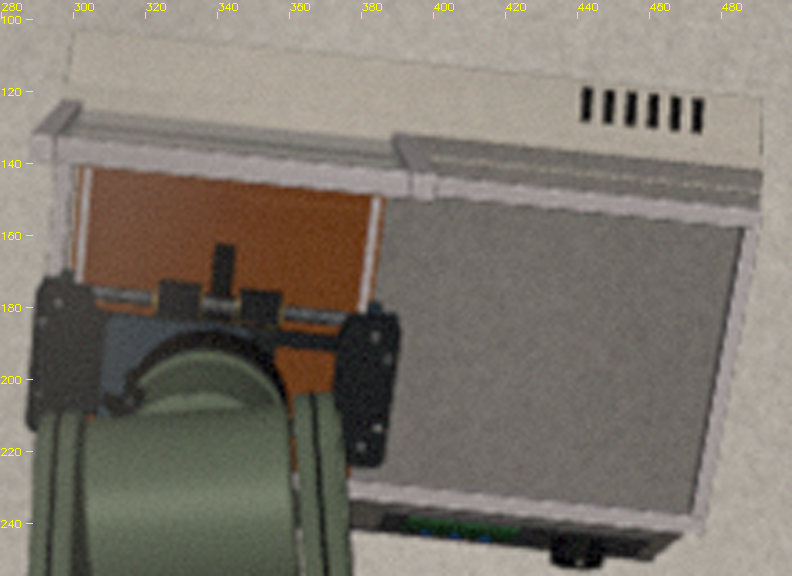

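The hatch is lifted free, with 2.5 N of weight on the wrist. I'll centre it between the rails and slide it along tool +x.

Request:
{"name": "drive_tool", "arguments": {
  "series": [
    [1, [2, -0.7, -0.5], [0, 0, 0]],
    [1, [10, -1.5, -1], [0, 0, 0]],
    [1, [22, -1.5, -1], [0, 0, 0]],
    [1, [36, -1.5, -1], [0, 0, 0]],
    [1, [50, -1.5, -1], [0, 0, 0]]
  ]
}}

```text
time_s: 5.3
ee_pos: [633.0, -54.4, 173.4]
ee_rot: [-150.1, 0.0, -95.7]
force: [-0.3, 1.0, -2.9]
gripper_width: 11.5
```

Request:
{"name": "drive_tool", "arguments": {
  "series": [
    [1, [15, 0, 0], [0, 0, 0]],
    [1, [30, 0, 0], [0, 0, 0]],
    [1, [45, 0, 0], [0, 0, 0]],
    [1, [60, 0, 0], [0, 0, 0]],
    [1, [70, 0, 0], [0, 0, 0]]
  ]
}}

```text
time_s: 5.8
ee_pos: [626.1, -124.4, 173.6]
ee_rot: [-150.1, 0.0, -95.7]
force: [1.2, -0.4, -2.2]
gripper_width: 12.1
```

Request:
{"name": "drive_tool", "arguments": {
  "series": [
    [1, [15, 0, 0], [0, 0, 0]],
    [1, [30, 0, 0], [0, 0, 0]],
    [1, [43, 0, 0], [0, 0, 0]],
    [1, [52, 0, 0], [0, 0, 0]],
    [1, [57, 0, 0], [0, 0, 0]]
  ]
}}

```text
time_s: 6.3
ee_pos: [620.6, -180.9, 173.7]
ee_rot: [-150.1, 0.0, -95.7]
force: [-0.6, 0.3, -1.9]
gripper_width: 12.1
```

Run:
```python
from nx import *
from workcell import env
sent([[177,-1.5,-1],[0,0,0]])
s=env.state();p,r=load();print(p,s['ee_pos'],s['ee_rot'],s['force'],s['torque'],s['gripper_width'])
for n in("side","top"):
    cv2.imwrite(f"pics/{n}3.png",env.grab_frame(n)["image"][:,:,::-1])
crop('pics/side3.png','pics/s3.png',215,80,200,200,3)
crop('pics/top3.png','pics/t3.png',280,95,220,160,3.6)
```

```text
[ 621.33681712 -180.39196241  174.27778462] [ 620.63681207 -180.94934041  173.6774435 ] [-1.50089372e+02  3.28917840e-02 -9.57446813e+01] [-0.58583581  0.26331132 -1.91405755] [ 0.14207922  0.44849817 -0.00459898] 12.072647045704226
```

View pics/s3.png

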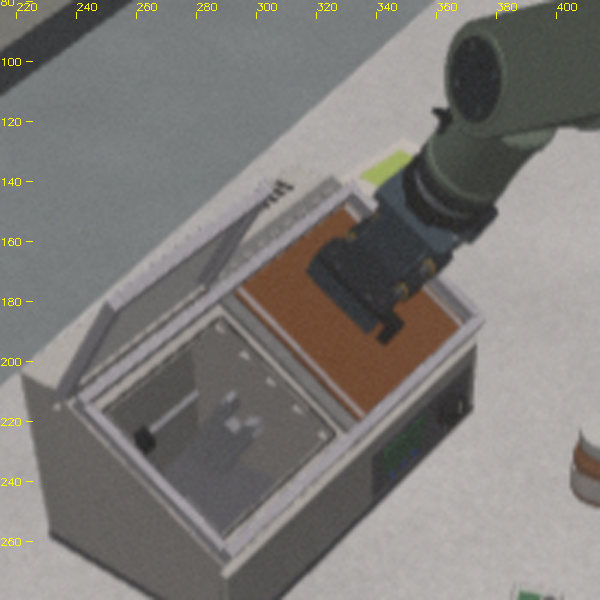

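View pics/t3.png

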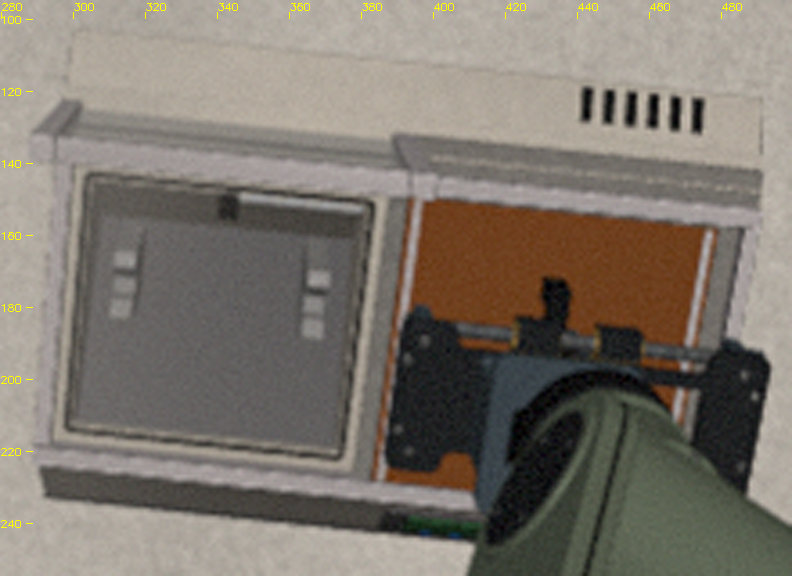

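The hatch is fully over the deck, the opening is clear, and both posts are visible. I'll lower it about 5 mm.

Request:
{"name": "drive_tool", "arguments": {
  "series": [
    [1, [0, 0, 1], [0, 0, 0]],
    [1, [0, 0, 2], [0, 0, 0]],
    [1, [0, 0, 3], [0, 0, 0]],
    [1, [0, 0, 3.7], [0, 0, 0]],
    [1, [0, 0, 4.2], [0, 0, 0]]
  ]
}}

```text
time_s: 6.9
ee_pos: [623.5, -180.3, 170.5]
ee_rot: [-150.0, -0.0, -95.7]
force: [0.2, -0.5, -2.6]
gripper_width: 11.8
```

Request:
{"name": "drive_tool", "arguments": {
  "series": [
    [1, [0, 0, 0.3], [0, 0, 0]],
    [1, [0, 0, 0.6], [0, 0, 0]],
    [1, [0, 0, 0.8], [0, 0, 0]],
    [1, [0, 0, 0.8], [0, 0, 0]],
    [1, [0, 0, 0.8], [0, 0, 0]]
  ]
}}

```text
time_s: 7.4
ee_pos: [623.8, -180.7, 169.9]
ee_rot: [-150.0, -0.0, -95.7]
force: [-0.3, -0.1, -3.0]
gripper_width: 11.8
```

Request:
{"name": "drive_tool", "arguments": {
  "series": [
    [1, [0, 0, 0.3], [0, 0, 0]],
    [1, [0, 0, 0.6], [0, 0, 0]],
    [1, [0, 0, 0.8], [0, 0, 0]],
    [1, [0, 0, 1], [0, 0, 0]],
    [1, [0, 0, 1], [0, 0, 0]]
  ]
}}

```text
time_s: 7.9
ee_pos: [624.0, -180.7, 169.7]
ee_rot: [-150.0, -0.0, -95.7]
force: [-5.0, 0.4, 2.7]
gripper_width: 11.9
```

Request:
{"name": "drive_tool", "arguments": {
  "series": [
    [0.6, [0, 0, 0], [0, 0, 0]],
    [0.6, [0, 0, 0], [0, 0, 0]],
    [0.6, [0, 0, 0], [0, 0, 0]],
    [0.6, [0, 0, 0], [0, 0, 0]],
    [0.6, [0, 0, 0], [0, 0, 0]]
  ]
}}

```text
time_s: 8.4
ee_pos: [624.5, -180.7, 169.1]
ee_rot: [-150.0, -0.0, -95.7]
force: [0.1, 1.2, 0.1]
gripper_width: 36.4
```

Request:
{"name": "drive_tool", "arguments": {
  "series": [
    [0.6, [0, 0, -6], [0, 0, 0]],
    [0.6, [0, 0, -16], [0, 0, 0]],
    [0.4, [0, 0, -30], [0, 0, 0]],
    [0.2, [0, 0, -50], [0, 0, 0]],
    [0, [0, 0, -75], [0, 0, 0]]
  ]
}}

```text
time_s: 8.9
ee_pos: [586.1, -176.8, 235.1]
ee_rot: [-150.0, -0.0, -95.7]
force: [0.2, -0.7, 0.1]
gripper_width: 57.5
```

Run:
```python
from nx import *
from workcell import env
sent([[0,0,6-75],[0,0,0]])
s=env.state();p,r=load();print(p,s['ee_pos'],s['ee_rot'],s['qpos'].round(1),s['gripper_width'])
for n in("side","top"):
    cv2.imwrite(f"pics/{n}4.png",env.grab_frame(n)["image"][:,:,::-1])
crop('pics/side4.png','pics/s4.png',215,80,200,200,3)
crop('pics/top4.png','pics/t4.png',280,130,110,110,5.4)
```

```text
[ 587.00735839 -176.96552232  234.03351883] [ 586.09972848 -176.81833245  235.06153425] [-1.50020670e+02 -4.48209161e-03 -9.57032104e+01] [-22.4   8.  107.3  13.9  36.7  64.2] 57.51533219315116
```

View pics/s4.png

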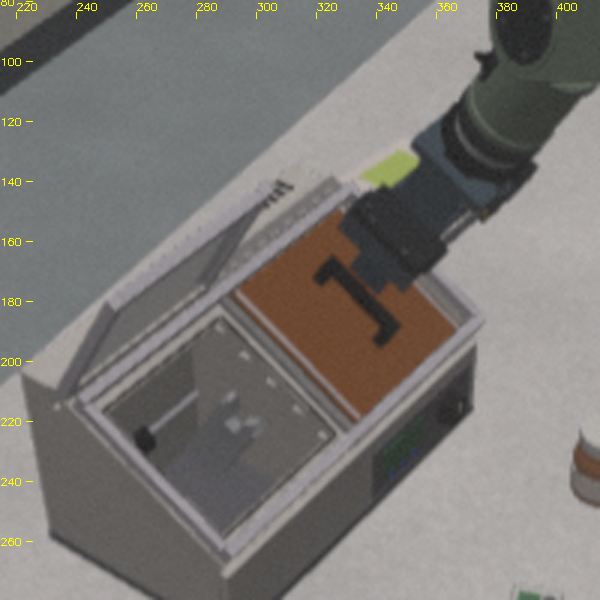

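View pics/t4.png

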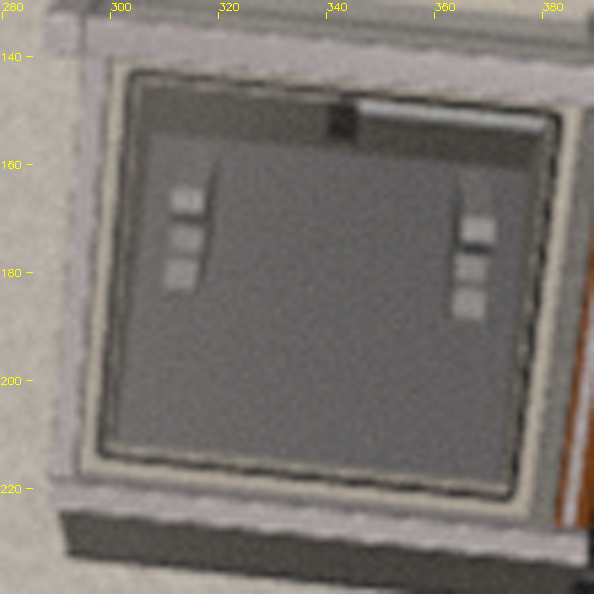

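```bash
cat > ov.py <<'E'
from nx import *
g,b,y=(0,255,0),(255,255,0),(0,255,255)
def segs():
    s=loop([fp(70,76,0),fp(70,-76,0),fp(-70,-76,0),fp(-70,76,0)],b)
    for k in(1,-1):
        s+=loop([fp(12.5,k*50,-45),fp(12.5,k*62,-45),fp(-12.5,k*62,-45),fp(-12.5,k*50,-45)],g)
        s+=loop([fp(6.5,k*50,-73),fp(6.5,k*62,-73),fp(-6.5,k*62,-73),fp(-6.5,k*50,-73)],y)
    return s
E
python3 - <<'E'
from ov import *
wire('pics/top4.png','pics/o4t.png','top',MP,segs(),(280,130,110,110),5.4)
wire('pics/side4.png','pics/o4s.png','side',MP,segs(),(230,170,110,110),5.4)
E
```

```text
(no output)
```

View pics/o4t.png

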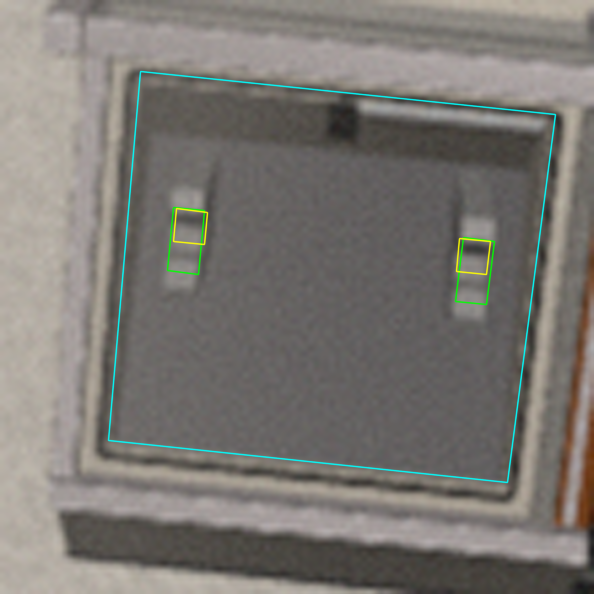

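View pics/o4s.png

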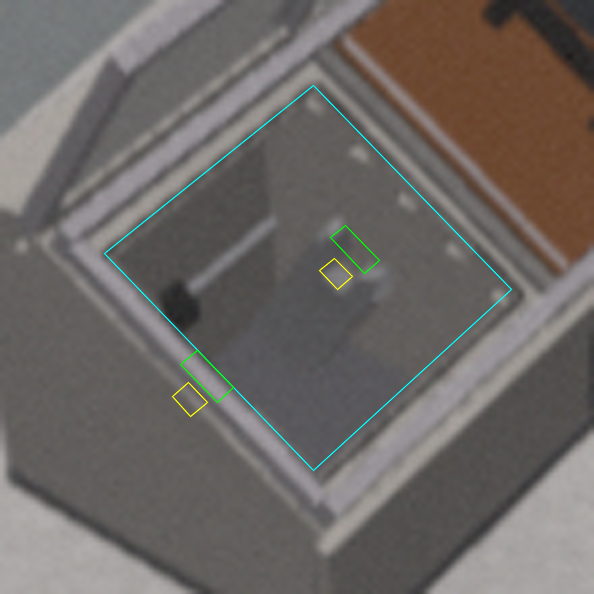

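The opening is clear and the hatch lies flat. The overlay matches the posts within about 1 px. Next I'll check the rotor pose with an overlay.

Run:
```python
from nx import *
def circ(y,rad,col):
    a=np.linspace(0,2*np.pi,49);P=[np.array([rad*np.cos(t),y,80+rad*np.sin(t)]) for t in a];return loop(P,col)
sg=circ(8,58,(0,255,0))+circ(-8,58,(0,255,255))+circ(66,5,(0,0,255))+circ(-66,5,(0,0,255))+circ(30,12,(0,0,255))+circ(-30,12,(0,0,255))
sg+=loop([np.array(q,float) for q in [(45,75,3),(45,-75,3),(-45,-75,3),(-45,75,3)]],(255,255,0))
wire('pics/side4.png','pics/rs.png','side',SP,sg,(255,310,80,100),6)
wire('pics/top4.png','pics/rt.png','top',SP,sg,(160,245,100,80),7)
a=cv2.imread('pics/rs.png');b=cv2.imread('pics/rt.png')
r=srot(30);C=np.array([SP[0],SP[1],80]);G=C-r.apply([0,0,46])
P=grasp_tcp(G,r,80);tgt(P,r);tgt(grasp_tcp(G,r),r)
```

```text
target [401.  260.6 172.8] [-150.    0.  -78.]
target [440.1 268.9 103.6] [-150.    0.  -78.]
```

View pics/rs.png

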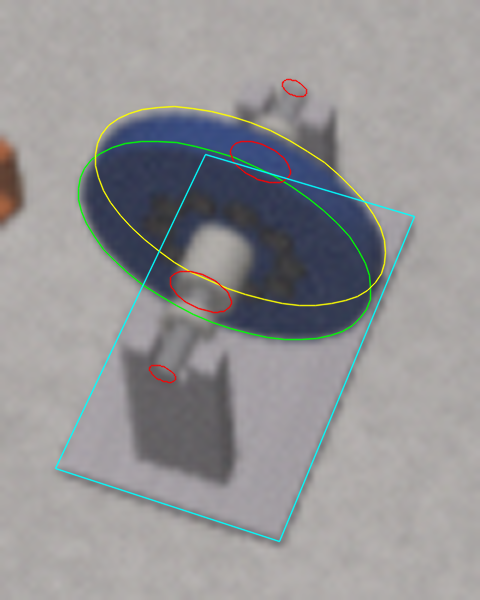

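View pics/rt.png

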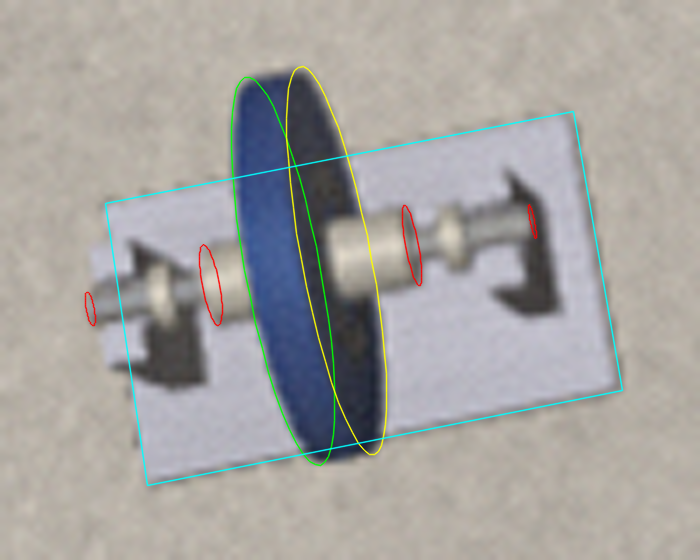

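Rotor and stand overlays match within about 1 mm. Next I'll move to a standoff over the rotor.

```bash
cat >> nx.py <<'E'
RC=np.array([SP[0],SP[1],80.])
def rg(up,t=30):
    r=srot(t);return grasp_tcp(RC-r.apply([0,0,46]),r,up),r
E
python3 - <<'E'
from nx import *
P,r=rg(150);tgt(P,r);goto(P,r,vmax=48)
E
```

```text
target [366.7 253.3 233.5] [-150.    0.  -78.]
dist 483.4 ang 17.7 rows needed 11
[[-36.9, 20.6, -11.9], [-0.0, -0.014, -0.0243]]
[[-73.9, 41.3, -23.7], [-0.0, -0.0281, -0.0487]]
[[-110.8, 61.9, -35.6], [-0.0, -0.0421, -0.073]]
[[-147.7, 82.6, -47.4], [-0.0, -0.0562, -0.0973]]
[[-184.6, 103.2, -59.3], [-0.0, -0.0702, -0.1216]]
```

Request:
{"name": "drive_tool", "arguments": {
  "series": [
    [0, [-37, 21, -14], [0, -0.014, -0.0243]],
    [0, [-74, 41, -28], [0, -0.028, -0.0487]],
    [0, [-111, 62, -42], [0, -0.042, -0.073]],
    [0, [-146, 82, -56], [0, -0.056, -0.0973]],
    [0, [-180, 102, -70], [0, -0.07, -0.1216]]
  ]
}}

```text
time_s: 9.5
ee_pos: [480.9, 15.5, 243.5]
ee_rot: [-150.0, 0.0, -87.6]
force: [0.8, 0.4, 0.3]
gripper_width: 91.1
```

Run:
```python
from nx import *
sent([[-180,102,-70],[0,-0.07,-0.1216]]);print(load()[0])
P,r=rg(110);goto(P,r,vmax=48)
```

```text
[482.1679102   14.39807335 243.65975139]
dist 265.1 ang 9.7 rows needed 6
[[-41.1, 16.1, -0.7], [0.0, -0.0141, -0.0243]]
[[-82.3, 32.3, -1.4], [0.0, -0.0282, -0.0487]]
[[-123.4, 48.4, -2.1], [0.0, -0.0422, -0.073]]
[[-164.5, 64.5, -2.8], [0.0, -0.0563, -0.0973]]
[[-205.6, 80.6, -3.4], [0.0, -0.0704, -0.1217]]
```

Request:
{"name": "drive_tool", "arguments": {
  "series": [
    [0, [-42, 16, -1], [0, -0.014, -0.0243]],
    [0, [-84, 33, -1], [0, -0.028, -0.0487]],
    [0, [-126, 49, -2], [0, -0.042, -0.073]],
    [0, [-168, 66, -3], [0, -0.0563, -0.0973]],
    [0, [-208, 82, -3], [0, -0.0704, -0.1217]]
  ]
}}

```text
time_s: 10.0
ee_pos: [400.1, 220.9, 205.2]
ee_rot: [-149.9, 0.0, -79.5]
force: [1.9, -0.0, -0.7]
gripper_width: 91.4
```

Run:
```python
from nx import *
sent([[-208,82,-3],[0,-0.0704,-0.1217]]);print(load()[0])
P,r=rg(70);goto(P,r,vmax=25)
```

```text
[401.23328619 219.26262182 205.22664822]
dist 59.1 ang 1.6 rows needed 3
[[-13.6, 3.3, 13.9], [0.0, -0.0047, -0.0081]]
[[-27.2, 6.6, 27.8], [0.0, -0.0094, -0.0162]]
[[-40.8, 10.0, 41.6], [0.0, -0.0141, -0.0243]]
[[-40.8, 10.0, 41.6], [0.0, -0.0141, -0.0243]]
[[-40.8, 10.0, 41.6], [0.0, -0.0141, -0.0243]]
```

Request:
{"name": "drive_tool", "arguments": {
  "series": [
    [0, [-14, 3.4, 12], [0, -0.0047, -0.0081]],
    [0, [-28, 6.8, 25], [0, -0.0094, -0.0162]],
    [0, [-40.8, 10, 41.6], [0, -0.0141, -0.0243]],
    [0, [-40.8, 10, 41.6], [0, -0.0141, -0.0243]],
    [0, [-40.8, 10, 41.6], [0, -0.0141, -0.0243]]
  ]
}}

```text
time_s: 10.5
ee_pos: [405.6, 261.3, 163.9]
ee_rot: [-150.1, -0.0, -78.0]
force: [0.2, 0.2, 0.3]
gripper_width: 91.7
```

Run:
```python
from nx import *
from workcell import env
sent([[-40.8,10,41.6],[0,-.0141,-.0243]])
s=env.state();p,r=load();print(p,s['ee_pos'],s['ee_rot'],s['qpos'].round(1),s['gripper_width'])
for n in("side","top"):
    cv2.imwrite(f"pics/{n}5.png",env.grab_frame(n)["image"][:,:,::-1])
a=cv2.imread('pics/side5.png')[280:410,240:370];b=cv2.imread('pics/top5.png')[230:360,140:270]
cv2.imwrite('pics/st5.png',np.hstack([cv2.resize(a,(400,400),interpolation=2),cv2.resize(b,(400,400),interpolation=2)]))
P,r=rg(0);goto(P,r,vmax=20)
```

```text
[405.81348964 261.5817128  164.19841068] [405.57157985 261.31045902 163.91127207] [-1.50057856e+02 -4.41636475e-02 -7.79872782e+01] [ 41.2   1.8 126.3 -30.5  28.7 143.1] 91.67777689751256
dist 70.0 ang 0.0 rows needed 4
[[-0.0, -0.0, 17.5], [0.0, 0.0, 0.0]]
[[-0.0, -0.0, 35.0], [0.0, 0.0, 0.0]]
[[-0.0, -0.0, 52.5], [0.0, 0.0, 0.0]]
[[-0.0, -0.0, 70.0], [0.0, 0.0, 0.0]]
[[-0.0, -0.0, 70.0], [0.0, 0.0, 0.0]]
```

View pics/st5.png

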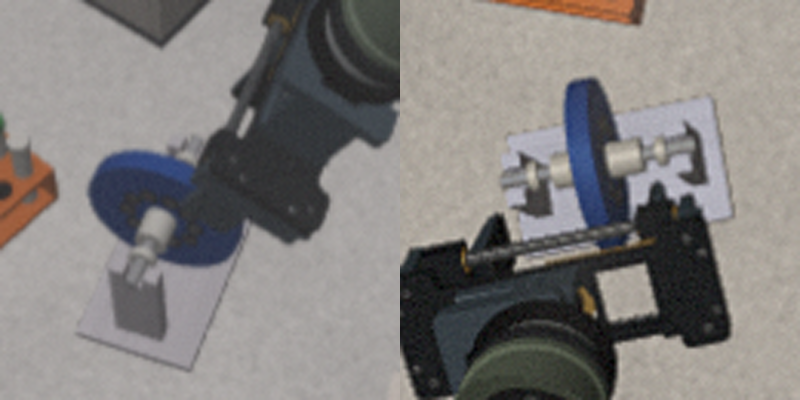

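q6 is at 143°, close to its 146.56° limit, so I'll pick with only 8° of tilt and tilt later during the carry.

Run:
```python
from nx import *
P,r=rg(60,8);tgt(P,r);goto(P,r,vmax=30,rows=4)
```

```text
target [441.5 269.2 166.4] [-172.    0.  -78.]
dist 36.6 ang 22.0 rows needed 4
[[-0.0, -8.2, 4.1], [-0.096, 0.0, 0.0]]
[[-0.0, -16.3, 8.2], [-0.192, 0.0, 0.0]]
[[-0.0, -24.5, 12.3], [-0.288, 0.0, 0.0]]
[[-0.0, -32.7, 16.4], [-0.384, 0.0, 0.0]]
[[-0.0, -32.7, 16.4], [-0.384, 0.0, 0.0]]
```

Request:
{"name": "drive_tool", "arguments": {
  "series": [
    [0, [0, -7, 2], [-0.09, 0, 0]],
    [0, [0, -15, 5], [-0.18, 0, 0]],
    [0, [0, -24, 9], [-0.28, 0, 0]],
    [0, [0, -32.7, 16.4], [-0.384, 0, 0]],
    [0, [0, -32.7, 16.4], [-0.384, 0, 0]]
  ]
}}

```text
time_s: 11.1
ee_pos: [446.1, 269.9, 167.8]
ee_rot: [-171.8, 0.1, -78.2]
force: [-0.5, -1.9, 0.6]
gripper_width: 91.0
```

Run:
```python
from nx import *
from workcell import env
sent([[0,-32.7,16.4],[-.384,0,0]])
s=env.state();p,r=load();print(p,s['ee_pos'],s['ee_rot'],s['qpos'].round(1),s['gripper_width'])
P,r=rg(0,8);goto(P,r,vmax=20)
```

```text
[441.53428916 269.17562218 166.34480816] [446.09533262 269.91189581 167.82104981] [-1.71772797e+02  1.18051896e-01 -7.81766376e+01] [ 31.6  11.8 106.5  -3.3  54.  111.6] 90.97556566498476
dist 60.0 ang 0.0 rows needed 3
[[-0.0, 0.0, 20.0], [0.0, 0.0, 0.0]]
[[-0.0, 0.0, 40.0], [0.0, 0.0, 0.0]]
[[-0.0, 0.0, 60.0], [0.0, 0.0, 0.0]]
[[-0.0, 0.0, 60.0], [0.0, 0.0, 0.0]]
[[-0.0, 0.0, 60.0], [0.0, 0.0, 0.0]]
```

Request:
{"name": "drive_tool", "arguments": {
  "series": [
    [0, [0, 0, 15], [0, 0, 0]],
    [0, [0, 0, 30], [0, 0, 0]],
    [0, [0, 0, 45], [0, 0, 0]],
    [0, [0, 0, 60], [0, 0, 0]],
    [0, [0, 0, 60], [0, 0, 0]]
  ],
  "squeeze": 45
}}

```text
time_s: 11.6
ee_pos: [447.8, 269.5, 105.6]
ee_rot: [-172.2, -0.1, -78.0]
force: [-0.8, -0.1, -0.1]
gripper_width: 91.3
```

Request:
{"name": "drive_tool", "arguments": {
  "series": [
    [0.7, [0, 0, 0], [0, 0, 0]],
    [0.7, [0, 0, 0], [0, 0, 0]],
    [0.7, [0, 0, 0], [0, 0, 0]],
    [0.7, [0, 0, 0], [0, 0, 0]],
    [0.7, [0, 0, 0], [0, 0, 0]]
  ],
  "squeeze": 20
}}

```text
time_s: 12.1
ee_pos: [449.8, 271.0, 107.2]
ee_rot: [-172.0, 0.0, -78.0]
force: [0.4, -1.0, 0.1]
gripper_width: 54.1
```

Run:
```python
from nx import *
from workcell import env
sent([[0,0,60],[0,0,0]])
s=env.state();p,r=load();print(p,r.as_euler('xyz',degrees=True).round(1),s['ee_pos'],s['ee_rot'],s['qpos'].round(1),s['gripper_width'])
for n in("side","top"):
    cv2.imwrite(f"pics/{n}6.png",env.grab_frame(n)["image"][:,:,::-1])
a=cv2.imread('pics/side6.png')[280:410,240:370];b=cv2.imread('pics/top6.png')[230:360,140:270]
cv2.imwrite('pics/st6.png',np.hstack([cv2.resize(a,(400,400),interpolation=2),cv2.resize(b,(400,400),interpolation=2)]))
```

```text
[449.69892596 270.91313706 106.92831426] [-172.    0.  -78.] [449.80882924 271.00850961 107.23656744] [-1.71964841e+02  1.09653762e-02 -7.79976735e+01] [ 31.5  15.9 110.9  -3.7  45.7 111.9] 54.053367624877644
```

View pics/st6.png

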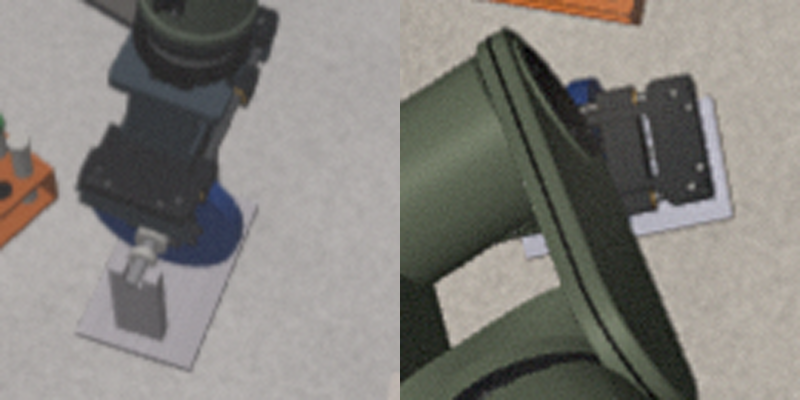

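The disc sits between the fingers, and the left axle end is resting in its notch. I'll close.

Request:
{"name": "drive_tool", "arguments": {
  "series": [
    [0.8, [0, 0, 0], [0, 0, 0]],
    [0.85, [0, 0, 0], [0, 0, 0]],
    [0.9, [0, 0, 0], [0, 0, 0]],
    [1, [0, 0, 0], [0, 0, 0]],
    [1, [0, 0, 0], [0, 0, 0]]
  ],
  "squeeze": 20
}}

```text
time_s: 12.7
ee_pos: [449.7, 270.9, 106.8]
ee_rot: [-172.0, -0.0, -78.0]
force: [0.2, -0.2, -0.3]
gripper_width: 15.8
```

Request:
{"name": "drive_tool", "arguments": {
  "series": [
    [1, [0, 0, 0], [0, 0, 0]],
    [1, [0, 0, 0], [0, 0, 0]],
    [1, [0, 0, 0], [0, 0, 0]],
    [1, [0, 0, 0], [0, 0, 0]],
    [1, [0, 0, 0], [0, 0, 0]]
  ],
  "squeeze": 45
}}

```text
time_s: 13.2
ee_pos: [449.7, 270.9, 106.8]
ee_rot: [-172.0, -0.0, -78.0]
force: [-0.6, 0.0, -0.8]
gripper_width: 15.8
```

Request:
{"name": "drive_tool", "arguments": {
  "series": [
    [1, [0, -0.7, -5], [0, 0, 0]],
    [1, [0, -2, -14], [0, 0, 0]],
    [1, [0, -4.2, -30], [0, 0, 0]],
    [1, [0, -7, -50], [0, 0, 0]],
    [1, [0, -9.7, -69.3], [0, 0, 0]]
  ]
}}

```text
time_s: 13.7
ee_pos: [449.4, 270.8, 177.8]
ee_rot: [-172.0, -0.0, -78.0]
force: [1.0, -0.2, -3.7]
gripper_width: 15.9
```

```bash
cat >> nx.py <<'E'
DC=[0,0,27.2] # rotor centre in tool frame
def seat_tcp(out,dx=0,dy=0): # rotor centre 'out' mm from seat along face normal
    r=mrot();return F(dx,dy,out-68)-r.apply(DC),r
E
python3 - <<'E'
from nx import *
from workcell import env
sent([[0,-9.7,-69.3],[0,0,0]])
s=env.state();p,r=load();print(p,s['ee_pos'],s['ee_rot'],s['qpos'].round(1),s['force'],s['torque'],s['gripper_width'])
for n in("side","top"):
    cv2.imwrite(f"pics/{n}7.png",env.grab_frame(n)["image"][:,:,::-1])
a=cv2.imread('pics/side7.png')[250:380,240:370];b=cv2.imread('pics/top7.png')[230:360,140:270]
cv2.imwrite('pics/st7.png',np.hstack([cv2.resize(a,(400,400),interpolation=2),cv2.resize(b,(400,400),interpolation=2)]))
for o in (0,40,100,150,200): P,r=seat_tcp(o); print(o,P.round(1),(P+r.apply(DC)).round(1))
P,r=seat_tcp(150);goto(P,r)
E
```

```text
[449.66446966 270.9037221  176.90387231] [449.41894992 270.76413425 177.84470448] [-1.72028514e+02 -1.21578367e-02 -7.79902861e+01] [ 31.5  11.6 105.   -3.2  55.9 111.1] [ 0.97127691 -0.24799702 -3.70805013] [-0.01769347  0.22439866  0.03157781] 15.861945422987763
0 [671.   -7.4 115.6] [684.5  -8.8  92. ]
40 [651.1  -5.5 150.2] [664.6  -6.8 126.6]
100 [621.2  -2.5 202.2] [634.7  -3.8 178.6]
150 [596.3  -0.  245.5] [609.9  -1.4 221.9]
200 [571.5   2.5 288.8] [585.    1.1 265.2]
dist 315.6 ang 28.2 rows needed 8
[[36.9, -12.0, -7.0], [0.0476, 0.0127, 0.0367]]
[[73.9, -24.0, -13.9], [0.0952, 0.0253, 0.0735]]
[[110.8, -35.9, -20.9], [0.1429, 0.038, 0.1102]]
[[147.7, -47.9, -27.9], [0.1905, 0.0506, 0.147]]
[[184.7, -59.9, -34.9], [0.2381, 0.0633, 0.1837]]
```

View pics/st7.png

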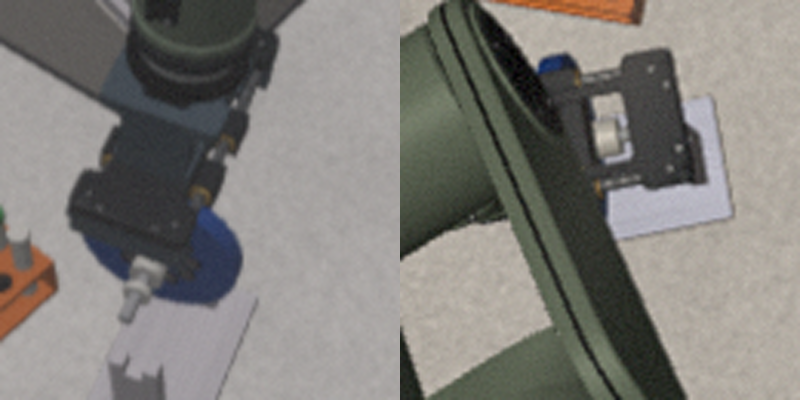

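Run:
```python
from nx import *
P,r=seat_tcp(195);goto(P,r,rows=10)
```

```text
dist 314.9 ang 28.2 rows needed 10
[[28.9, -8.0, -9.7], [0.0381, 0.0101, 0.0294]]
[[57.7, -16.0, -19.5], [0.0762, 0.0202, 0.0588]]
[[86.6, -24.0, -29.2], [0.1143, 0.0304, 0.0882]]
[[115.5, -32.0, -38.9], [0.1524, 0.0405, 0.1176]]
[[144.3, -40.0, -48.7], [0.1905, 0.0506, 0.147]]
```

Request:
{"name": "drive_tool", "arguments": {
  "series": [
    [1, [22, -6, -10], [0.03, 0.008, 0.023]],
    [1, [52, -14, -22], [0.069, 0.018, 0.053]],
    [1, [82, -23, -34], [0.109, 0.029, 0.084]],
    [1, [113, -32, -46], [0.15, 0.04, 0.1155]],
    [1, [144, -40, -56], [0.19, 0.0505, 0.147]]
  ]
}}

```text
time_s: 14.3
ee_pos: [510.4, 135.4, 237.4]
ee_rot: [-161.0, -0.9, -86.9]
force: [0.1, -0.6, -3.3]
gripper_width: 15.8
```

Run:
```python
from nx import *
sent([[144,-40,-56],[0.19,0.0505,0.147]])
P,r=seat_tcp(195);goto(P,r,rows=5)
```

```text
dist 155.7 ang 14.1 rows needed 5
[[27.7, -13.4, -4.8], [0.0382, 0.0101, 0.0294]]
[[55.4, -26.9, -9.6], [0.0764, 0.0203, 0.0588]]
[[83.0, -40.3, -14.4], [0.1146, 0.0304, 0.0882]]
[[110.7, -53.7, -19.1], [0.1528, 0.0405, 0.1175]]
[[138.4, -67.2, -23.9], [0.191, 0.0506, 0.1469]]
```

Request:
{"name": "drive_tool", "arguments": {
  "series": [
    [1, [30, -14.5, -6], [0.041, 0.011, 0.0316]],
    [1, [60, -29, -12], [0.082, 0.022, 0.063]],
    [1, [90, -44, -18], [0.124, 0.033, 0.0955]],
    [1, [118, -57, -22], [0.163, 0.043, 0.125]],
    [1, [138.4, -67.2, -23.9], [0.191, 0.0506, 0.1469]]
  ]
}}

```text
time_s: 14.8
ee_pos: [573.2, 0.5, 283.3]
ee_rot: [-150.1, -0.0, -95.8]
force: [0.4, -0.0, -3.9]
gripper_width: 15.9
```

Run:
```python
from nx import *
sent([[138.4,-67.2,-23.9],[0.191,0.0506,0.1469]])
P,r=seat_tcp(110);goto(P,r,vmax=25)
```

```text
dist 85.0 ang 0.0 rows needed 4
[[-0.0, 0.0, 21.2], [-0.0, 0.0, 0.0]]
[[-0.0, 0.0, 42.5], [-0.0, 0.0, 0.0]]
[[-0.0, 0.0, 63.7], [-0.0, 0.0, 0.0]]
[[-0.0, 0.0, 85.0], [-0.0, 0.0, 0.0]]
[[-0.0, 0.0, 85.0], [-0.0, 0.0, 0.0]]
```

Request:
{"name": "drive_tool", "arguments": {
  "series": [
    [1, [0, 0, 10], [0, 0, 0]],
    [1, [0, 0, 25], [0, 0, 0]],
    [1, [0, 0, 40], [0, 0, 0]],
    [1, [0, 0, 50], [0, 0, 0]],
    [1, [0, 0, 50], [0, 0, 0]]
  ]
}}

```text
time_s: 15.3
ee_pos: [597.7, 0.3, 237.8]
ee_rot: [-150.4, -0.0, -95.7]
force: [-0.4, -0.3, -4.3]
gripper_width: 15.7
```

```bash
cat >> ov.py <<'E'
def circ(o,y,rad,col): # rotor at out o
    a=np.linspace(0,2*np.pi,49);return loop([fp(rad*np.cos(t),y,o-68+rad*np.sin(t)) for t in a],col)
def rot(o): return circ(o,8,58,g)+circ(o,-8,58,y)+circ(o,66,5,(0,0,255))+circ(o,-66,5,(0,0,255))+circ(o,30,12,(255,0,255))+circ(o,-30,12,(255,0,255))
E
python3 - <<'E'
from ov import *
from workcell import env
sent([[0,0,50],[0,0,0]])
s=env.state();p,r=load();print(p,s['ee_pos'],s['ee_rot'],s['qpos'].round(1),s['force'])
for n in("side","top"):
    cv2.imwrite(f"pics/{n}8.png",env.grab_frame(n)["image"][:,:,::-1])
crop('pics/side8.png','pics/s8.png',230,130,110,150,4.5); crop('pics/top8.png','pics/t8.png',280,130,110,110,5.4)
wire('pics/side8.png','pics/s8w.png','side',MP,rot(145),(230,130,110,150),4)
wire('pics/top8.png','pics/t8w.png','top',MP,rot(145),(280,130,110,110),5.4)
a=cv2.imread('pics/s8w.png')
print(a.shape)
E
```

```text
[ 5.98876088e+02 -2.67289578e-01  2.41111962e+02] [5.97676240e+02 2.85355791e-01 2.37762793e+02] [-1.50352697e+02 -2.94875064e-02 -9.56621848e+01] [  0.7   6.3 108.7  -5.4  35.6 100. ] [-0.36505174 -0.25285173 -4.31083655]
(600, 440, 3)
```

View pics/s8w.png

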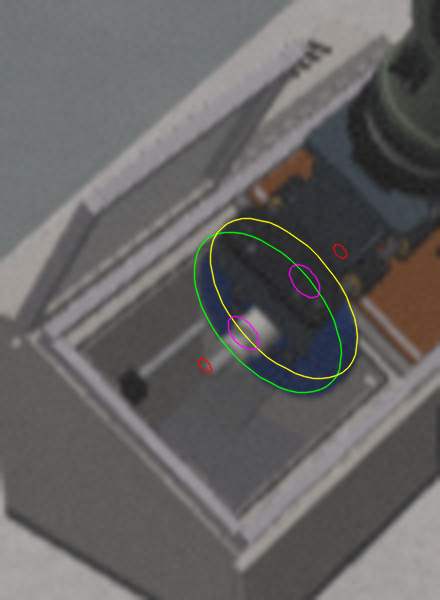

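View pics/s8.png

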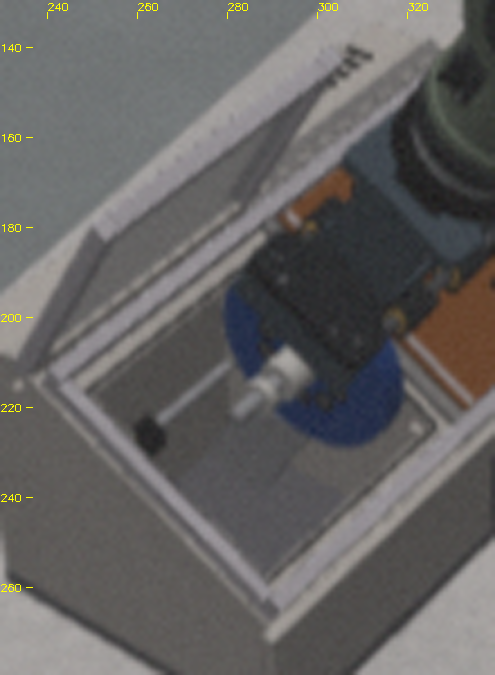

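View pics/t8w.png

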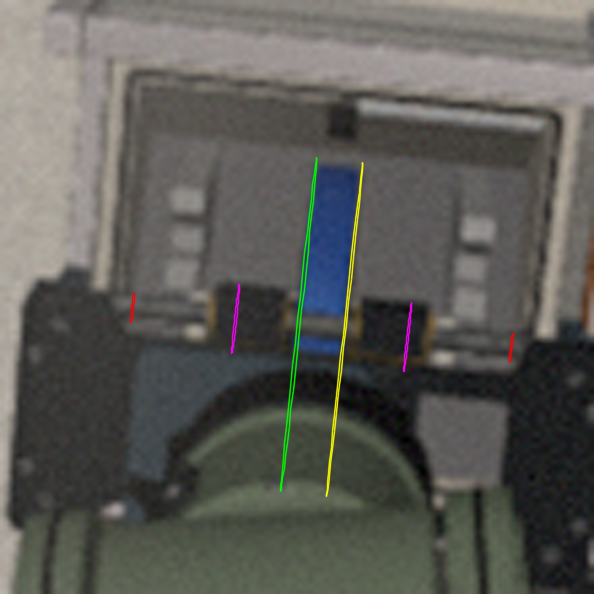

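Run:
```python
from ov import *
from workcell import env
for n in("side","top"):
    cv2.imwrite(f"pics/{n}9.png",env.grab_frame(n)["image"][:,:,::-1])
s=env.state();p,r=load();print(s['time_s'],p,s['ee_pos'],s['ee_rot'],s['force'])
crop('pics/side9.png','pics/s9.png',265,170,75,70,8)
wire('pics/side9.png','pics/s9w.png','side',MP,rot(145),(265,170,75,70),8)
wire('pics/top9.png','pics/t9w.png','top',MP,rot(145),(290,150,100,60),8)
crop('pics/top9.png','pics/t9.png',290,150,100,60,8)
```

```text
15.5 [ 5.98876088e+02 -2.67289578e-01  2.41111962e+02] [5.98981202e+02 7.66027150e-02 2.41635455e+02] [-1.49951980e+02  6.01102150e-03 -9.56721159e+01] [-0.43247413 -0.36403635 -3.59141244]
```

View pics/s9w.png

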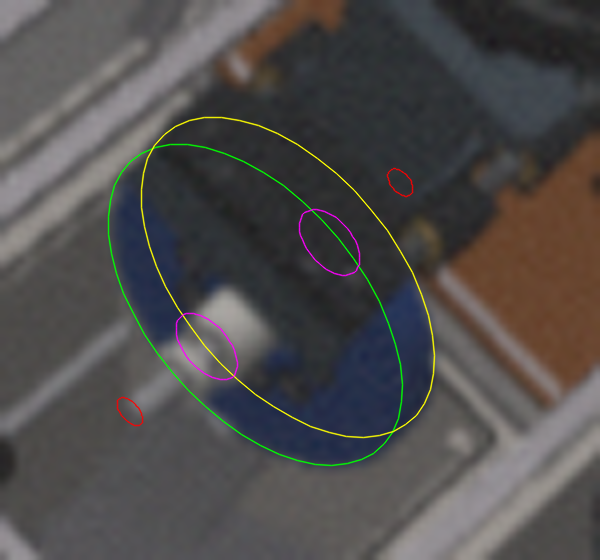

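View pics/t9w.png

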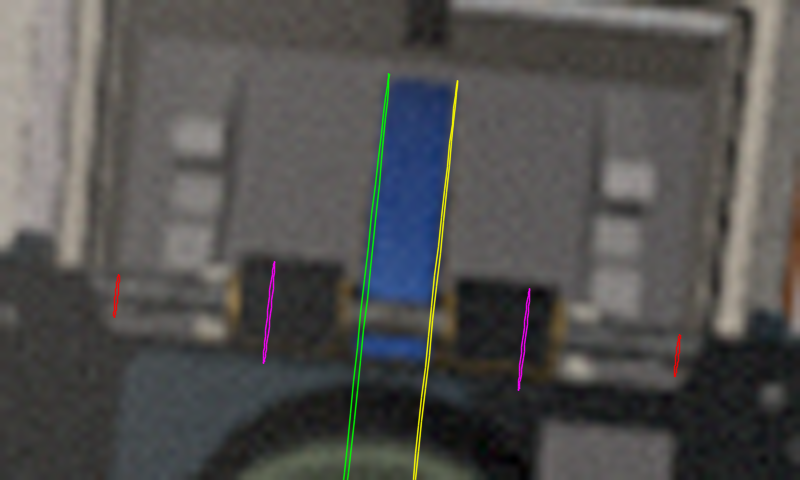

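Once settled, the rotor model matches both views within about 1 px. I'll lower it along tool z, slowing near the mouths.

Request:
{"name": "drive_tool", "arguments": {
  "series": [
    [1, [0, 0, 6], [0, 0, 0]],
    [1, [0, 0, 18], [0, 0, 0]],
    [1, [0, 0, 30], [0, 0, 0]],
    [1, [0, 0, 42], [0, 0, 0]],
    [1, [0, 0, 50], [0, 0, 0]]
  ]
}}

```text
time_s: 16.0
ee_pos: [623.8, -2.9, 195.7]
ee_rot: [-150.1, -0.0, -95.7]
force: [-0.2, 0.1, -4.2]
gripper_width: 15.6
```

Request:
{"name": "drive_tool", "arguments": {
  "series": [
    [1, [0, 0, 8], [0, 0, 0]],
    [1, [0, 0, 20], [0, 0, 0]],
    [1, [0, 0, 32], [0, 0, 0]],
    [1, [0, 0, 42], [0, 0, 0]],
    [1, [0, 0, 48], [0, 0, 0]]
  ]
}}

```text
time_s: 16.5
ee_pos: [647.8, -5.2, 154.8]
ee_rot: [-150.1, -0.0, -95.7]
force: [0.3, -0.0, -4.5]
gripper_width: 15.6
```

Request:
{"name": "drive_tool", "arguments": {
  "series": [
    [1, [0, 0, 3], [0, 0, 0]],
    [1, [0, 0, 7], [0, 0, 0]],
    [1, [0, 0, 10], [0, 0, 0]],
    [1, [0, 0, 12], [0, 0, 0]],
    [1, [0, 0, 12], [0, 0, 0]]
  ]
}}

```text
time_s: 17.0
ee_pos: [653.6, -5.7, 145.8]
ee_rot: [-150.0, -0.0, -95.7]
force: [0.1, 0.3, -3.1]
gripper_width: 16.0
```

Run:
```python
from ov import *
from workcell import env
sent([[0,0,110],[0,0,0]])
for n in("side","top"):
    cv2.imwrite(f"pics/{n}10.png",env.grab_frame(n)["image"][:,:,::-1])
s=env.state();p,r=load();print(s['time_s'],p,s['ee_pos'],s['ee_rot'],s['force'],s['torque'])
crop('pics/side10.png','pics/s10.png',245,175,90,80,7)
crop('pics/top10.png','pics/t10.png',290,150,100,60,8)
```

```text
17.1 [653.60778461  -5.72481234 145.85096862] [653.65505532  -5.73332146 146.04862424] [-1.49974760e+02  1.25557311e-04 -9.56996353e+01] [-0.29960479  0.29036211 -3.85731389] [ 0.08874548  0.65204445 -0.02150393]
```

View pics/s10.png

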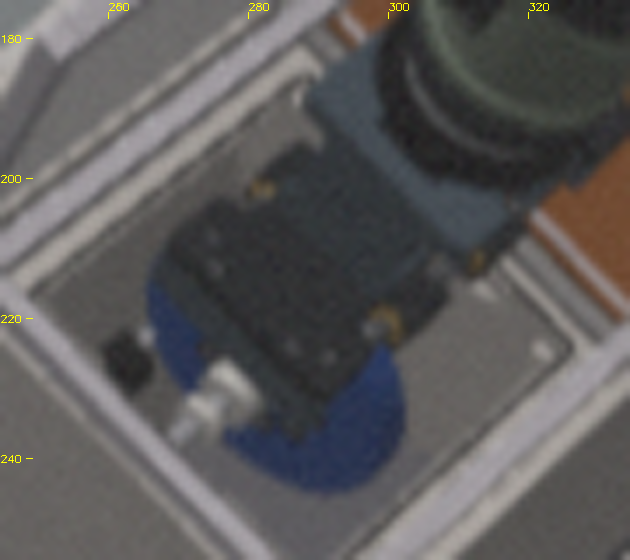

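View pics/t10.png

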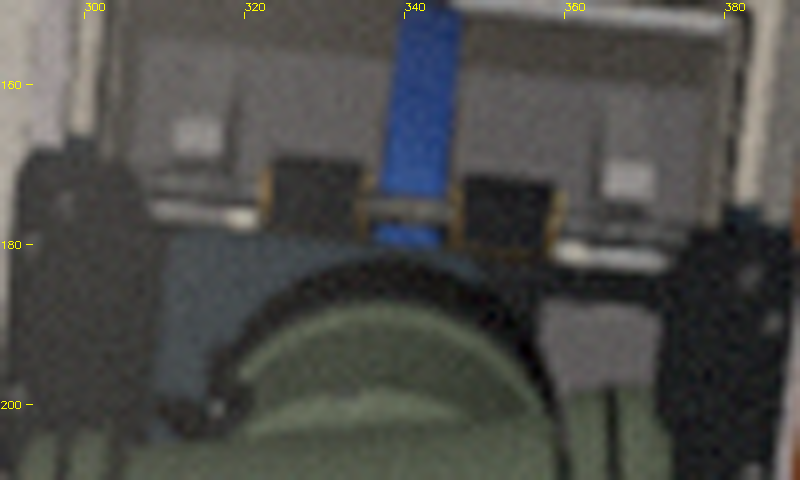

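Request:
{"name": "drive_tool", "arguments": {
  "series": [
    [1, [0, 0, 2], [0, 0, 0]],
    [1, [0, 0, 5], [0, 0, 0]],
    [1, [0, 0, 8], [0, 0, 0]],
    [1, [0, 0, 11], [0, 0, 0]],
    [1, [0, 0, 13], [0, 0, 0]]
  ]
}}

```text
time_s: 17.6
ee_pos: [660.1, -6.4, 134.1]
ee_rot: [-150.0, -0.0, -95.7]
force: [-1.0, 0.3, -4.3]
gripper_width: 15.8
```

Request:
{"name": "drive_tool", "arguments": {
  "series": [
    [1, [0, 0, 2], [0, 0, 0]],
    [1, [0, 0, 4], [0, 0, 0]],
    [1, [0, 0, 6], [0, 0, 0]],
    [1, [0, 0, 8], [0, 0, 0]],
    [1, [0, 0, 9], [0, 0, 0]]
  ]
}}

```text
time_s: 18.1
ee_pos: [664.1, -6.8, 126.2]
ee_rot: [-150.1, -0.0, -95.7]
force: [-2.0, -0.7, -2.8]
gripper_width: 15.9
```

Run:
```python
from ov import *
from workcell import env
sent([[0,0,22],[0,0,0]])
s=env.state();p,r=load();print(s['time_s'],p,s['ee_pos'],r.inv().apply(s['ee_pos']-p),s['ee_rot'],r.inv().apply(s['force']),r.inv().apply(s['torque']))
```

```text
18.1 [664.554124    -6.81631689 126.79877002] [664.09375369  -6.83476083 126.15014423] [0.06408248 0.71945941 0.3335686 ] [-1.50076343e+02 -1.77778069e-02 -9.56931424e+01] [0.88349363 3.05142717 1.44614452] [-1.01976761 -0.06745411 -0.09943731]
```

Request:
{"name": "drive_tool", "arguments": {
  "series": [
    [1, [0, 0, 1], [0, 0, 0]],
    [1, [0, 0, 2], [0, 0, 0]],
    [1, [0, 0, 3], [0, 0, 0]],
    [1, [0, 0, 4], [0, 0, 0]],
    [1, [0, 0, 5], [0, 0, 0]]
  ]
}}

```text
time_s: 18.6
ee_pos: [666.6, -7.1, 122.0]
ee_rot: [-150.1, -0.0, -95.7]
force: [-4.1, 0.9, -3.5]
gripper_width: 15.8
```

Run:
```python
from ov import *
from workcell import env
sent([[0,0,5],[0,0,0]])
s=env.state();p,r=load();print(s['time_s'],p,s['ee_pos'],r.inv().apply(s['ee_pos']-p),s['ee_rot'],r.inv().apply(s['force']),r.inv().apply(s['torque']))
```

```text
18.6 [667.04192841  -7.0643861  122.46872488] [666.55514422  -7.07071543 122.0151407 ] [0.05464329 0.64573649 0.15091725] [-1.50066218e+02 -1.70741072e-02 -9.56935469e+01] [-0.50960892  5.37484107  0.9073778 ] [-1.41921668 -0.08943926 -0.1700178 ]
```

The force shows light contact with the up-slope slot wall. I'll ease 1.5 mm down-slope along tool +y.

Request:
{"name": "drive_tool", "arguments": {
  "series": [
    [1, [0, 0.5, 0], [0, 0, 0]],
    [1, [0, 1, 0], [0, 0, 0]],
    [1, [0, 1.5, 0], [0, 0, 0]],
    [1, [0, 1.5, 0], [0, 0, 0]],
    [1, [0, 1.5, 0], [0, 0, 0]]
  ]
}}

```text
time_s: 19.1
ee_pos: [666.2, -7.0, 122.1]
ee_rot: [-149.9, 0.0, -95.7]
force: [0.7, 0.4, -4.1]
gripper_width: 15.8
```

Run:
```python
from ov import *
from workcell import env
sent([[0,1.5,0],[0,0,0]])
s=env.state();p,r=load();print(s['time_s'],p,s['ee_pos'],r.inv().apply(s['ee_pos']-p),s['ee_rot'],r.inv().apply(s['force']),r.inv().apply(s['torque']))
```

```text
19.1 [665.74933557  -6.93539022 121.71868234] [666.23552733  -6.95172283 122.05629601] [-0.03203042 -0.58918629 -0.04965617] [-1.49930587e+02  9.37971253e-03 -9.57024485e+01] [-0.4635749   1.47199177  3.88952083] [-0.88961043 -0.0324026  -0.02867719]
```

Request:
{"name": "drive_tool", "arguments": {
  "series": [
    [1, [0, 0, 1], [0, 0, 0]],
    [1, [0, 0, 2], [0, 0, 0]],
    [1, [0, 0, 3], [0, 0, 0]],
    [1, [0, 0, 4], [0, 0, 0]],
    [1, [0, 0, 5], [0, 0, 0]]
  ]
}}

```text
time_s: 19.6
ee_pos: [668.7, -7.2, 117.6]
ee_rot: [-149.9, 0.0, -95.7]
force: [-0.6, -0.0, -3.2]
gripper_width: 16.0
```

Request:
{"name": "drive_tool", "arguments": {
  "series": [
    [1, [0, 0, 0.4], [0, 0, 0]],
    [1, [0, 0, 0.8], [0, 0, 0]],
    [1, [0, 0, 1.2], [0, 0, 0]],
    [1, [0, 0, 1.5], [0, 0, 0]],
    [1, [0, 0, 1.5], [0, 0, 0]]
  ]
}}

```text
time_s: 20.1
ee_pos: [669.1, -7.3, 116.1]
ee_rot: [-150.0, -0.0, -95.7]
force: [-0.4, 0.3, -3.2]
gripper_width: 15.9
```

Run:
```python
from ov import *
from workcell import env
sent([[0,0,6.5],[0,0,0]])
s=env.state();p,r=load();print(s['time_s'],p,s['ee_pos'],r.inv().apply(s['ee_pos']-p),s['ee_rot'],r.inv().apply(s['force']),r.inv().apply(s['torque']))
```

```text
20.1 [668.9834813   -7.2578802  116.08962366] [669.06668242  -7.26485232 116.14858759] [-0.00132484 -0.10178001 -0.00931976] [-1.49982679e+02 -4.68415662e-05 -9.56997973e+01] [-0.30319503  1.95071446  2.57742169] [-0.71933184 -0.05037812  0.04885392]
```

Request:
{"name": "drive_tool", "arguments": {
  "series": [
    [1, [0, 0, 0.4], [0, 0, 0]],
    [1, [0, 0, 0.8], [0, 0, 0]],
    [1, [0, 0, 1.2], [0, 0, 0]],
    [1, [0, 0, 1.5], [0, 0, 0]],
    [1, [0, 0, 1.5], [0, 0, 0]]
  ]
}}

```text
time_s: 20.6
ee_pos: [669.2, -7.3, 116.0]
ee_rot: [-150.0, -0.0, -95.7]
force: [-7.4, 0.4, 6.5]
gripper_width: 15.7
```

Request:
{"name": "drive_tool", "arguments": {
  "series": [
    [1, [0, 0, 0.3], [0, 0, 0]],
    [1, [0, 0, 0.6], [0, 0, 0]],
    [1, [0, 0, 0.8], [0, 0, 0]],
    [1, [0, 0, 1], [0, 0, 0]],
    [1, [0, 0, 1], [0, 0, 0]]
  ]
}}

```text
time_s: 21.1
ee_pos: [669.3, -7.3, 115.9]
ee_rot: [-150.0, -0.0, -95.7]
force: [-13.5, 1.0, 12.1]
gripper_width: 15.9
```

Run:
```python
from ov import *
from workcell import env
sent([[0,0,2.5],[0,0,0]])
for n in("side","top"):
    cv2.imwrite(f"pics/{n}11.png",env.grab_frame(n)["image"][:,:,::-1])
s=env.state();p,r=load();print(s['time_s'],p,s['ee_pos'],r.inv().apply(s['ee_pos']-p),s['ee_rot'],r.inv().apply(s['force']),r.inv().apply(s['torque']))
crop('pics/side11.png','pics/s11.png',245,175,90,80,7)
wire('pics/side11.png','pics/s11w.png','side',MP,rot(1),(245,175,90,80),7)
crop('pics/top11.png','pics/t11.png',290,150,100,60,8)
```

```text
21.2 [670.2273835   -7.38191481 113.92460109] [669.28704391  -7.32736693 115.90407533] [ 0.03901143 -0.17478481 -2.18482509] [-1.49957000e+02 -6.89663364e-03 -9.57079123e+01] [  0.87139678   4.32246417 -17.82584319] [-1.48086234 -0.07768288  0.00199251]
```

View pics/s11w.png

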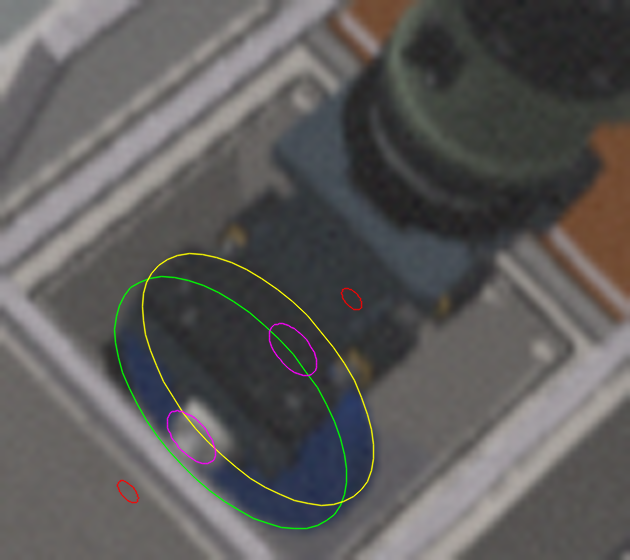

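View pics/t11.png

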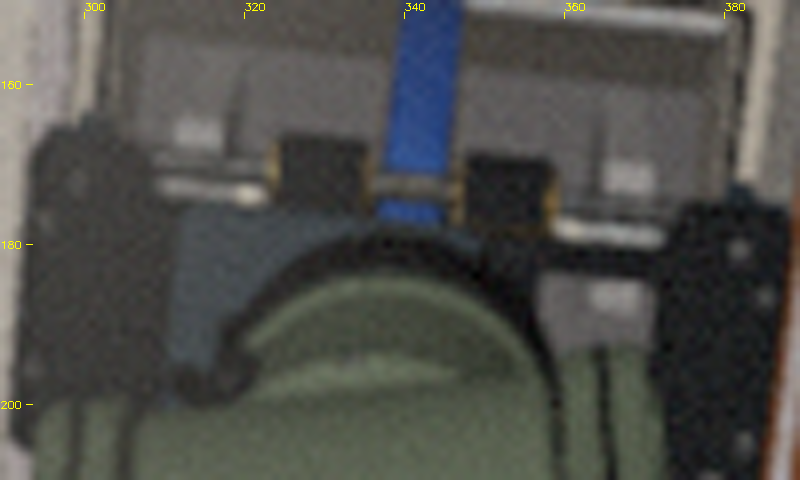

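Both axle ends are bottomed. Wrist torque across the slots is about −0.08 N·m, close to its free-hanging value. I'll relieve the press and release gently.

Request:
{"name": "drive_tool", "arguments": {
  "series": [
    [1, [0, 0, -0.6], [0, 0, 0]],
    [1, [0, 0, -1.2], [0, 0, 0]],
    [1, [0, 0, -1.8], [0, 0, 0]],
    [1, [0, 0, -1.8], [0, 0, 0]],
    [1, [0, 0, -1.8], [0, 0, 0]]
  ]
}}

```text
time_s: 21.7
ee_pos: [669.2, -7.3, 115.9]
ee_rot: [-150.0, -0.0, -95.7]
force: [-7.1, 0.7, 4.6]
gripper_width: 15.9
```

Request:
{"name": "drive_tool", "arguments": {
  "series": [
    [0.75, [0, 0, 0], [0, 0, 0]],
    [0.7, [0, 0, 0], [0, 0, 0]],
    [0.65, [0, 0, 0], [0, 0, 0]],
    [0.6, [0, 0, 0], [0, 0, 0]],
    [0.6, [0, 0, 0], [0, 0, 0]]
  ]
}}

```text
time_s: 22.2
ee_pos: [669.6, -7.3, 115.5]
ee_rot: [-150.0, 0.0, -95.7]
force: [-0.3, 0.4, 0.4]
gripper_width: 36.7
```

Released, with the wrist force back to zero. I'll retract along −z.

Request:
{"name": "drive_tool", "arguments": {
  "series": [
    [0.6, [0, 0, -4], [0, 0, 0]],
    [0.6, [0, 0, -14], [0, 0, 0]],
    [0.6, [0, 0, -30], [0, 0, 0]],
    [0.6, [0, 0, -50], [0, 0, 0]],
    [0.6, [0, 0, -80], [0, 0, 0]]
  ]
}}

```text
time_s: 22.7
ee_pos: [628.4, -3.2, 185.4]
ee_rot: [-150.1, -0.0, -95.7]
force: [0.6, 0.6, 0.7]
gripper_width: 36.6
```

Request:
{"name": "drive_tool", "arguments": {
  "series": [
    [0.6, [0, 0, -40], [0, 0, 0]],
    [0.6, [0, 10, -85], [0, 0, 0]],
    [0.6, [0, 40, -120], [0, 0, 0]],
    [0.6, [0, 80, -145], [0, 0, 0]],
    [0.6, [0, 120, -165], [0, 0, 0]]
  ]
}}

```text
time_s: 23.2
ee_pos: [442.1, 15.3, 269.9]
ee_rot: [-149.8, 0.1, -95.7]
force: [-0.0, 0.5, -0.0]
gripper_width: 36.7
```

Run:
```python
from ov import *
from workcell import env
sent([[0,120,-1.8-80-165],[0,0,0]])
for n in("side","top"):
    cv2.imwrite(f"pics/{n}12.png",env.grab_frame(n)["image"][:,:,::-1])
s=env.state();print(s['time_s'],s['ee_pos'],load()[0],s['force'],s['qpos'].round(1))
crop('pics/side12.png','pics/s12.png',215,130,170,150,3.8)
crop('pics/top12.png','pics/t12.png',280,100,220,150,3.6)
```

```text
23.3 [438.16988665  15.35454783 267.65183856] [444.02193093  15.18245273 267.65222562] [ 0.41688063  0.63144858 -0.68771762] [  4.3 -10.9 120.4  -7.5  41.1 104.3]
```

View pics/s12.png

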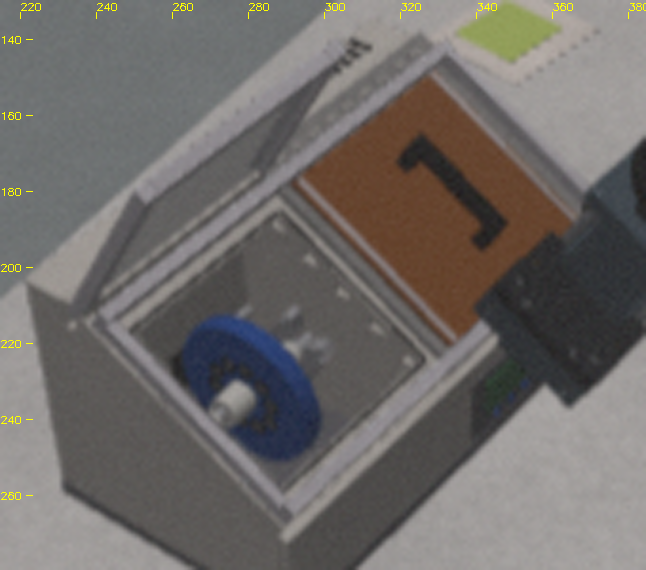

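View pics/t12.png

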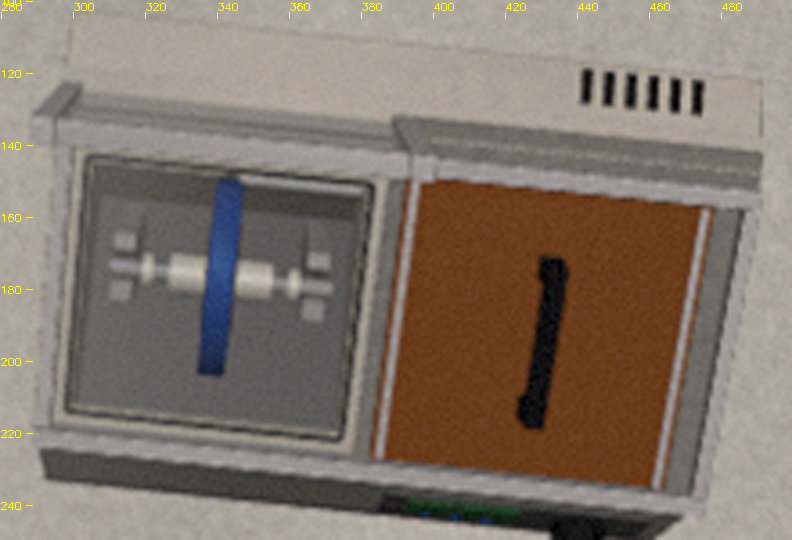

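The rotor sits level with both axle ends between the prongs, and the hatch is parked flat. I'll do one last quantitative check, bystanders included.

Run:
```python
from ov import *
from workcell import env
a=cv2.imread('pics/top12.png').astype(int);b=cv2.imread('pics/top0.png').astype(int)
d=np.abs(a-b).mean(2)
for n,(u0,v0,u1,v1) in dict(rack=(150,190,230,245),jar=(430,300,475,340),timer=(338,310,385,348)).items(): print(n,d[v0:v1,u0:u1].mean().round(2))
sg=rot(0)+loop([fp(80,83-177,12),fp(80,-83-177,12),fp(-80,-83-177,12),fp(-80,83-177,12)],b and g if False else g)+loop([fp(45,-171,44),fp(45,-183,44),fp(-45,-183,44),fp(-45,-171,44)],y)
wire('pics/top12.png','pics/t12w.png','top',MP,sg,(280,100,220,150),3.6)
wire('pics/side12.png','pics/s12w.png','side',MP,sg,(215,130,170,150),3.8)
print(env.state()['time_s'])
```

```text
rack 11.64
jar 12.63
timer 78.44
23.3
```

View pics/t12w.png

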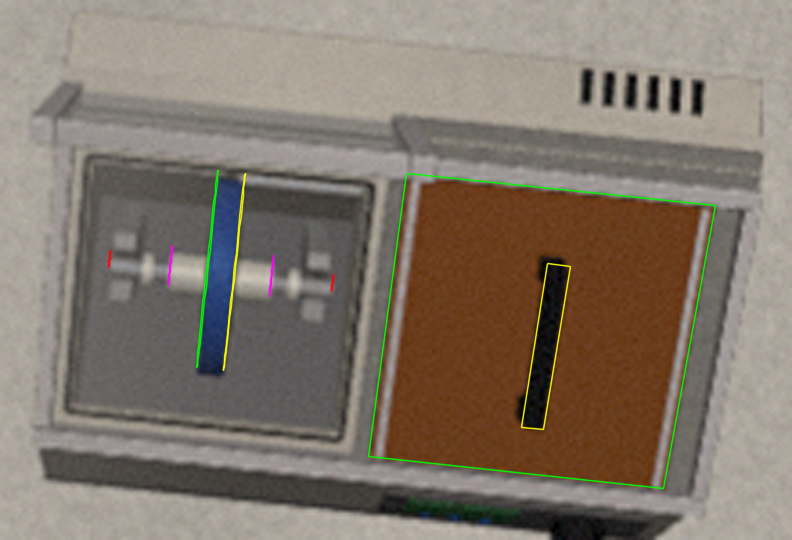

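View pics/s12w.png

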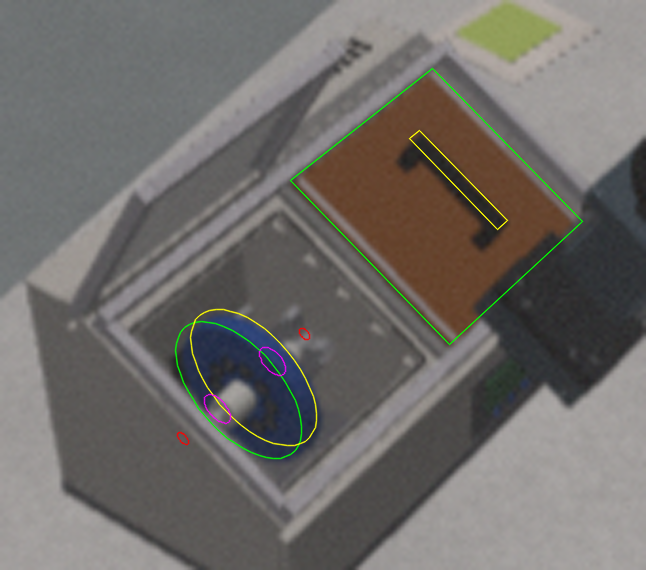

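Run:
```python
import cv2,numpy as np
r=lambda f,u,v,w,h:cv2.resize(cv2.imread(f)[v:v+h,u:u+w],None,fx=2.6,fy=2.6)
A=[np.hstack([r(f'pics/side{k}.png',190,270,240,110)]) for k in(0,12)]
B=[r(f'pics/side{k}.png',370,200,80,110) for k in (0,12)]
cv2.imwrite('pics/by.png',np.vstack([np.hstack([A[i][:285],B[i][:285]])[:, :800] for i in (0,1)]))
```

```text
(no output)
```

View pics/by.png

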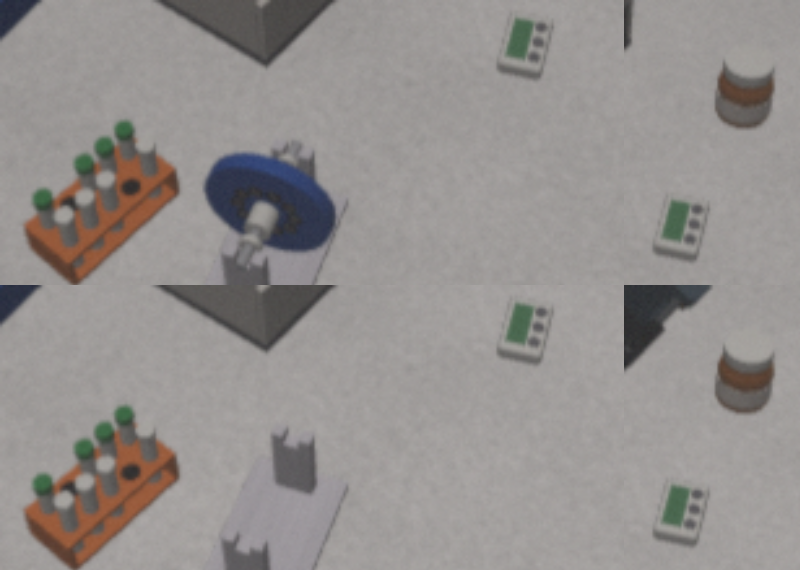

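The rack, jar and timer haven't moved. I'll let the arm settle with one hold call and hand in.

Request:
{"name": "drive_tool", "arguments": {
  "series": [
    [0.6, [0, 0, 0], [0, 0, 0]],
    [0.6, [0, 0, 0], [0, 0, 0]],
    [0.6, [0, 0, 0], [0, 0, 0]],
    [0.6, [0, 0, 0], [0, 0, 0]],
    [0.6, [0, 0, 0], [0, 0, 0]]
  ]
}}

```text
time_s: 23.8
ee_pos: [444.6, 15.1, 267.3]
ee_rot: [-150.1, -0.0, -95.7]
force: [-0.4, -0.7, 0.0]
gripper_width: 36.2
```

Run:
```python
from workcell import env
print(env.job_done(), env.state()['time_s'])
```

```text
the job is handed in; nothing more can be done
the job is handed in; nothing more can be done
```

The job is done and handed in at about 24 s; no verdict was reported.

- **Hatch:** I lifted it out of the recess by its handle, slid it about 177 mm along the rails and set it down flat on the deck. The opening is clear.
- **Rotor:** I lowered it at 30° along the slots until both axle ends bottomed, and only then let go. Wrist force peaked at about 18 N while I confirmed contact. The torque across the two slots stayed near its free-hanging value, so both ends bottomed evenly.

**Last checks:**
- The model overlays of the rotor and the parked hatch match both cameras within about 1–2 px.
- The rack, jar and timer look unmoved in the side view. In the top view the arm hid the timer, so a pixel comparison was no use there.
- The wrist force after retracting is about zero.

**Off plan:**
- At the stand, a 30° tilt brought joint 6 close to its limit (143° of 146.6°), so I picked the rotor at 8° and tilted it during the carry.
- On the way in, the axle brushed the up-slope slot wall at about 5 N, which a 1.5 mm down-slope shift cured.

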